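# Open the wheel-locked case and rack the cork block

## Task

The cork block is locked in the case behind the three number wheels: roll the wheels, from left to right as the robot sees them, to 2, 4, 3 (that many pips on the face lying flat on top), leave them so, then lift the cover straight off and stand it on the bench on its skirts. Take the cork block out, stand it upright on the bare bench and let go, then take it across its other pair of faces and stand it upright in the plywood rack, between the cheeks and down on the floor of the bay. Do not push the other things on the bench about.

Things in the scene. Friction and masses are not known exactly. Their poses are not given: they have to be found in the camera images.
- lock_case: grey and plywood case fixed to the bench, 186 x 276 x 118 mm high (wheels to 137). Origin on the bench under the middle wheel's axle; x points from the wheels to the box behind (away from the robot), y to the robot's left. Front plate at x = -49 mm, 86 mm high. Box: x 70 to 124, y +-126, rim 118 mm high. The cover's tongues lie under the wheels' dark lock discs and come free only at the code.
- well_floor (a point): centre of the floor, 6 mm above the bench, of the open well in the box of lock_case, in which the cork block stands: 46 mm along case x (74 to 120 mm), 150 mm along case y, so fingers fit only beside the block's 38 mm wide sides (along y). Axes as lock_case
- axle_left (a point): left wheel (robot's left, case y +84 mm): point on the axle, 95 mm above the bench, mid drum; axes as lock_case. Every wheel: five-sided aluminium drum 30 mm wide (y -15 to 15), faces 34 mm from the axle, one to five black pips on them; five round steel finger pegs, 12 mm thick, parallel to the axle, stick out of its left side (y 15 to 45) on a 38 mm radius at the drum's corners.
- axle_middle (a point): middle wheel (case y 0), same point. With a face flat on top, two pegs stand 36 degrees to either side of straight up. A wheel is turned by pinching a peg from above, fingers closing along case x, and leading it round the axle; the peg turns between the fingers.
- axle_right (a point): right wheel (case y -84 mm), same point. To each drum's right (y -15 to -27) is its lock disc, 42 mm radius. The cover, while on, begins 64 mm behind the axles (case x).
- wheel_left (a joint): left number wheel: 0 with the one-pip face flat on top, 1.257 (72 degrees) more for each further number: two 1.257, three 2.513, four 3.770, five 5.027. Grows as the top of the wheel rolls away from the robot (case +x). Stops at -0.35 and 5.4. Stiff (about 3 N at a peg); stays where it is left.
- wheel_middle (a joint): middle number wheel, values as wheel_left
- wheel_right (a joint): right number wheel, values as wheel_left; may already show its number
- cover: loose grey steel cover, upturned channel 66 (x) x 264 (y) x 63 mm, 0.4 kg. Origin midway between the lower edges of its long skirts (61 mm above the bench on the case, 0 put down); axes as the case's. Round bar handle along y, 14 x 100 mm, axis 87 mm above the origin, 17 mm clear below. Tongues reach 30 mm out of the -x skirt (63 mm from origin). Lift straight, 65 mm clears the box.
- block: cork sanding block 60 (x) x 110 (y) x 38 mm (z), 0.07 kg, standing on end. Origin in the middle of one 60 x 110 face; z runs through the thickness to the other; y, the long axis, points up at the start.
- block_centre (a point): centre of the cork block; axes as the block
- rack: plywood rack fixed to the bench, base 110 (x) x 98 (y) x 8 mm, origin under its centre. Two cheeks 10 mm thick, 70 mm long (x), tops 108 mm above the bench, inner faces at y +-35 mm; two strips 8 mm high, 48 mm apart, bound the bay along x. The block stands in it with its 60 mm along y and 38 mm along x, 5 mm spare all round: hold it by its 60 x 110 faces, in the open x direction.
- rack_floor (a point): centre of the floor of the bay, 8 mm above the bench; axes as the rack
- tape_measure: tape measure, bystander
- tape_roll: roll of white tape lying flat, 56 mm, 24 mm high, bystander
- mix_cup: grey mixing cup, 112 mm high, bystander
- filler_tin: open tin, 79 mm, 66 mm high, bystander
- spring_clamp: black spring clamp, 89 mm, bystander
- mix_cup_low: lower grey mixing cup, 98 mm high, bystander
- sanding_block: sanding block lying, 72 x 116 x 29 mm, bystander

How it is judged:
By the outcome, as a careful person would: the job done as asked, in the order asked, and still so for the second after the job is handed in, with the robot touching nothing.
It also fails if it takes over 72 s, if anything falls off the work surface, if the arm or the gripper's body presses on something with over 40 N, if the wrist force passes 120 N, or if a joint passes its speed limit or range.

## Robot

A 7-joint arm with a two-finger parallel gripper is mounted at the origin on a cart in front of the work surface, level with it; the furniture and walls round the work are solid. World frame = base frame: x ahead of the robot, y to its left, z up, the work surface at z = 0. Lengths are in mm, angles in rad, forces in N, time in s.
With the tool pointing down it reaches from about 400 to 900 mm from the base axis. Payload 5.5 kg.
Tool frame: the origin (TCP) lies on the mounting face of the last link; the fingertips stand 173 mm ahead of it and the grasp point (between the pads) lies 155 mm ahead of it; z points along the fingers, y is the line along which they close (so a half turn about z gives the same grasp; the last joint's range is limited). The gripper opens to 85 mm and grips with 20 to 120 N. Pads are 22 mm wide; open, the fingers measure 114 mm over their backs; the gripper's body (76 mm by 85 mm) begins 54 mm behind the grasp point. The pads swing forward as they close: fully open they stand 13 mm farther back than shut.
Start: joints at [-0.97, 0.501, -0.427, 1.55, 0.221, 1.138, -0.21], TCP at [215.385, 613.274, 404.71] pointing down, gripper open.
Joint ranges: [-2.88, 2.88], [-0.31, 2.03], [-1.54, 1.56], [0.2, 2.42], [-1.41, 4.55], [0.19, 2.02], [-2.57, 2.57]. Speed limits (rad/s): [2.57, 2.57, 3.14, 3.14, 3.14, 3.14, 3.14].

## Interface

Orientations are given as a unit quaternion [w, x, y, z].
In Python, from rig import * gives the robot as it stands.
- The arm moves only by the tool apply_moves, never from a script. Its argument "increments" is a list of rows, each a list of 2 entries, a list of its own where there are three numbers: the shift along the tool's x, y, z each as a share of 0.025 m, from -1 to 1, then the turn, a rotation vector about the tool's x, y, z each as a share of 0.08 rad, from -1 to 1. In form: [[[tx, ty, tz], [wx, wy, wz]], ...]. A call has exactly 10 rows; each row shifts and turns the commanded pose from where the row before left it, along the tool's axes as they then stand; what a row does not reach is not made up. A row lasts 1/8 s, in which the tool goes at most 62.5 mm and 10.7 degrees, less where a joint would pass 70% of its speed; a pose out of reach is approached as far as the arm can. A call with a number of a shift or a turn outside -1 to 1 is refused whole. A call with a gripper value outside its range is refused whole. "grip" is the opening, from 0 (shut) to 1 (fully open), set as the call begins (left out, the last holds). The fingers move at their own pace and stop on an object; "force" is the grip in N (left out, the last holds). Time passes only in rows, so rows that do not move let the fingers close, or fill a call up. It gives the time, the measured TCP pose, the force, the opening and the grip force at its end, in the units of the state.
- observe(): the state, without advancing time (a new reading comes with each control period).
- get_image(name): name is "scene" or "side" or "wrist"; returns the picture (384x512x3 uint8, red, green, blue); there is no depth.
- get_calibration(name): a dict with "mtx" (3x3 intrinsics, pixels), "origin" and "orientation" of the camera in the world; the wrist camera has in their place "mount" (4x4, takes a point from camera to tool coordinates, whose origin is the TCP and whose axes are the flange's). Camera axes: x right, y up, looking along -z (the intrinsics and any distortion apply to the point x, -y, -z); pixel columns grow to the right and rows downward; lengths in mm; the calibration is good to about 2 mm. A picture is of the moment at which its call begins: read the wrist's pose just before it. get_calibration takes no time and is no camera call.
- close_job(): hands the job in; it is judged then, once.
The state is a dict: "time_s": time; "joint_positions": joint angles; "qvel": joint speeds; "tau": joint torques, N m; "ee_pos": TCP position; "orientation": TCP orientation; "wrist_force": force on the tool from outside, world axes, zero at the start; "torque": the same for the moment, N m; "width": opening from 0.0 (shut) to 1.0 (fully open); "finger_force": force on a finger pad.
Only numpy, scipy, OpenCV 4.12 (cv2) and the standard library are available. Lean on these libraries where they do the work, as an engineer would, in place of code of your own. Each camera call takes 0.05 s, during which the arm holds its last target. There are 200 camera calls.

## Working session

There is one attempt and no reset: what is moved stays moved. The work goes in short steps, Python scripts to look and compute and a tool call to move; the robot and the scene stay as the last step left them, time stands still between calls to the robot, and variables do not carry over. Pictures are saved under pics/ and viewed, at most 10 in all, crops included, and the job is handed in when it is done.

Besides the shell and the picture viewer there is one more tool, called after "Emit:" by a JSON object that holds its "op" and its "data", one argument or row to a line. apply_moves: Moves the arm, as the interface text tells. Shift numbers are shares of 0.025 m and turn numbers shares of 0.08 rad, none past 1 either way. Its arguments: {"type":"object","properties":{"increments":{"type":"array"},"grip":{"type":"number"},"force":{"type":"number"}},"required":["increments"]}

```bash
ls; mkdir -p pics; python3 - <<'E'
from rig import *
import cv2,numpy as np
a=get_image("scene");b=get_image("side")
cv2.imwrite("pics/s.png",cv2.resize(a[:,:,::-1],(800,600),interpolation=cv2.INTER_CUBIC));cv2.imwrite("pics/d.png",cv2.resize(b[:,:,::-1],(800,600),interpolation=cv2.INTER_CUBIC))
for n in("scene","side","wrist"):print(n,get_calibration(n))
print(observe())
E
```

```text
pics
scene {'mtx': array([[374.47521797,   0.        , 258.53733409],
       [  0.        , 374.47521797, 196.63658335],
       [  0.        ,   0.        ,   1.        ]]), 'origin': array([-253.8890334 , -756.61900549,  743.18891598]), 'orientation': array([ 0.79297944,  0.47270718, -0.1870384 , -0.33577994])}
side {'mtx': array([[465.58381287,   0.        , 251.19566885],
       [  0.        , 465.58381287, 184.1369067 ],
       [  0.        ,   0.        ,   1.        ]]), 'origin': array([ -47.83875477, 1204.81544375,  744.95676232]), 'orientation': array([-0.2213586 , -0.13022041,  0.50830293,  0.82199218])}
wrist {'mtx': array([[266.81274407,   0.        , 257.11429143],
       [  0.        , 266.81274407, 187.63916664],
       [  0.        ,   0.        ,   1.        ]]), 'mount': array([[ 1.26690769e-04,  9.60861764e-01,  2.77028255e-01,
         7.20837397e+01],
       [ 9.99999300e-01, -4.47549981e-04,  1.09498933e-03,
         1.33485299e+00],
       [ 1.17611737e-03,  2.77027923e-01, -9.60861149e-01,
         3.02666932e+01],
       [ 0.00000000e+00,  0.00000000e+00,  0.00000000e+00,
         1.00000000e+00]])}
{'time_s': 0.1, 'joint_positions': array([-0.96975535,  0.50175271, -0.4268234 ,  1.55131602,  0.22079837,
        1.13832496, -0.21027373]), 'qvel': array([-0.0002053 , -0.0036772 ,  0.00039578, -0.0024448 , -0.00090937,
       -0.00075239, -0.00221044]), 'tau': array([-1.11939557e-02, -5.70809555e+01, -5.83821058e+00, -2.81750232e+01,
        1.05607396e-02,  5.44329479e-03,  1.33642251e-05]), 'ee_pos': array([215.3791648 , 612.94622733, 403.77733401]), 'orientation': array([-1.80116798e-04,  1.68077816e-01,  9.85773344e-01, -8.54666070e-04]), 'wrist_force': array([-0.94994769, -0.4062892 ,  0.59448872]), 'torque': array([-0.00310104,  0.01828897, -0.06945448]), 'finger_force': 0.0, 'width': 1.0018203969407813}
```

View pics/s.png

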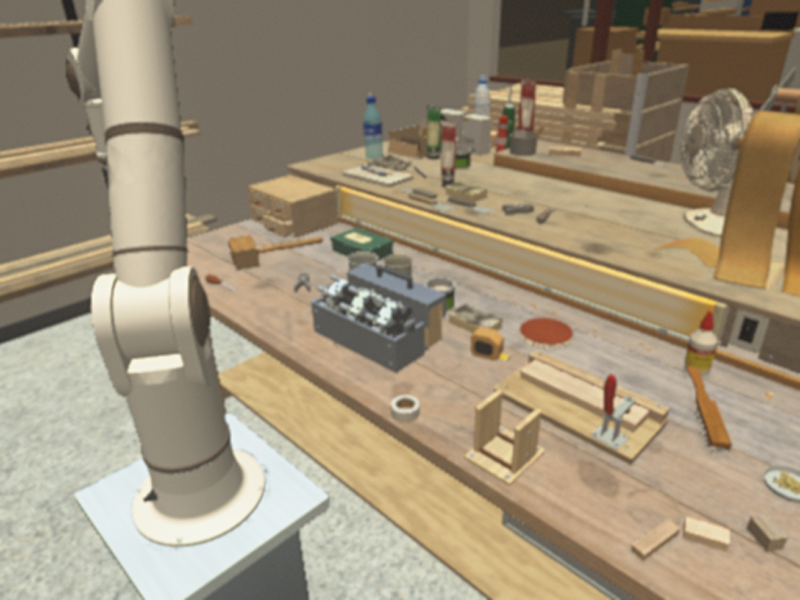

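View pics/d.png

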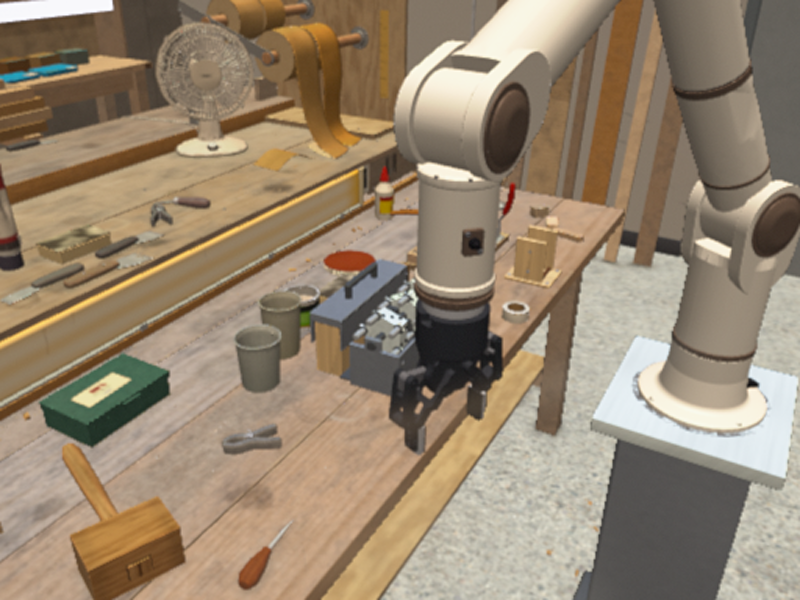

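```bash
cat > h.py <<'E'
import numpy as np, cv2
from scipy.spatial.transform import Rotation as R
from rig import *
F=np.diag([1.,-1,-1])
def rot(q): q=np.array(q); return R.from_quat([q[1],q[2],q[3],q[0]])
def cam(name,st=None):
    c=get_calibration(name)
    if name!="wrist": return c["mtx"],rot(c["orientation"]).as_matrix(),np.array(c["origin"])
    M=c["mount"]; st=st or observe(); T=rot(st["orientation"]).as_matrix()
    return c["mtx"],T@M[:3,:3],T@M[:3,3]+np.array(st["ee_pos"])
def proj(C,P):
    K,Rc,o=C; p=(np.atleast_2d(P)-o)@Rc@F; p=p@K.T; return p[:,:2]/p[:,2:]
def ray(C,uv,z):
    K,Rc,o=C; d=Rc@F@np.linalg.solve(K,[*uv,1]); return o+d*(z-o[2])/d[2]
def down(yaw): # tool pointing down, tool x at yaw in world
    c,s=np.cos(yaw),np.sin(yaw); return R.from_matrix(np.array([[c,s,0],[s,-c,0],[0,0,-1]]))
def incr(goal,Rg,st=None):
    st=st or observe(); T=rot(st["orientation"])
    d=T.inv().apply(np.array(goal)-st["ee_pos"])/25; w=(T.inv()*Rg).as_rotvec()/.08
    return d,w
E
python3 - <<'E'
from h import *
np.set_printoptions(precision=1,suppress=True)
C=cam("scene");s=1.5625
for n,u,z in [("plateBR",(393,366),0),("plateTR",(398,338),86),("plateTL",(314,300),86),("rackA",(468,460),0),("rackB",(502,478),0),("rackC",(543,455),0),("tape",(405,412),0),("covTR",(443,297),124),("covTL",(350,273),124)]:
    print(n,ray(C,np.array(u)/s,z))
C=cam("side")
for n,u,z in [("plateTL",(350,355),86),("rack",(533,285),0),("rackr",(560,272),0),("tape",(515,315),12),("cupfoot",(260,388),0),("clamp",(252,443),0),("covTL",(313,318),124),("covTR",(405,265),124)]:
    print(n,ray(C,np.array(u)/s,z))
T=rot(observe()["orientation"]);print(T.as_matrix())
E
```

```text
plateBR [482.2  30.7   0. ]
plateTR [477.    6.4  86. ]
plateTL [460.8 276.2  86. ]
rackA [ 369.  -276.8    0. ]
rackB [ 375.4 -346.4    0. ]
rackC [ 471.  -365.9    0. ]
tape [ 386.8 -101.3    0. ]
covTR [626.8  12.1 124. ]
covTL [566.8 263.9 124. ]
plateTL [531.7 322.2  86. ]
rack [ 409.2 -264.1   -0. ]
rackr [ 377.7 -364.5    0. ]
tape [385.3 -86.   12. ]
cupfoot [685.2 382.    0. ]
clamp [598.7 508.9   0. ]
covTL [619.7 303.8 124. ]
covTR [588.1  27.7 124. ]
[[-0.9  0.3 -0. ]
 [ 0.3  0.9 -0. ]
 [ 0.  -0.  -1. ]]
```

```bash
cat >> h.py <<'E'
def plan(goal,Rg,n,st=None):
    st=st or observe(); T=rot(st["orientation"]); w=(T.inv()*Rg).as_rotvec()
    S=sum((T*R.from_rotvec(w*k/n)).as_matrix() for k in range(n))
    d=np.linalg.solve(S,np.array(goal)-st["ee_pos"])/25; w=w/n/.08
    print(n,"rows",np.round(d,3).tolist(),np.round(w,3).tolist()); return d,w
E
python3 - <<'E'
from h import *
plan([490,150,440],down(np.pi/2),20)
plan([490,150,440],down(np.pi/2),30)
E
```

```text
20 rows [-1.141, -0.128, -0.072] [-0.001, 0.001, 0.771]
30 rows [-0.761, -0.078, -0.048] [-0.001, 0.0, 0.514]
```

Emit:
{"op": "apply_moves", "data": {
  "increments": [
    [[-1, -0.12, -0.07], [0, 0, 0.77]],
    [[-1, -0.12, -0.07], [0, 0, 0.77]],
    [[-1, -0.12, -0.07], [0, 0, 0.77]],
    [[-1, -0.12, -0.07], [0, 0, 0.77]],
    [[-1, -0.12, -0.07], [0, 0, 0.77]],
    [[-1, -0.12, -0.07], [0, 0, 0.77]],
    [[-1, -0.12, -0.07], [0, 0, 0.77]],
    [[-1, -0.12, -0.07], [0, 0, 0.77]],
    [[-1, -0.12, -0.07], [0, 0, 0.77]],
    [[-1, -0.12, -0.07], [0, 0, 0.77]]
  ]
}}

```text
time_s: 1.35
ee_pos: [400.2, 445.7, 422.3]
orientation: [-0.0, 0.461, 0.887, -0.0]
wrist_force: [0.3, -0.2, 0.7]
width: 1.003
finger_force: 0.0
```

Emit:
{"op": "apply_moves", "data": {
  "increments": [
    [[-1, -0.12, -0.07], [0, 0, 0.77]],
    [[-1, -0.12, -0.07], [0, 0, 0.77]],
    [[-1, -0.12, -0.07], [0, 0, 0.77]],
    [[-1, -0.12, -0.07], [0, 0, 0.77]],
    [[-1, -0.12, -0.07], [0, 0, 0.77]],
    [[-1, -0.12, -0.07], [0, 0, 0.77]],
    [[-1, -0.12, -0.07], [0, 0, 0.77]],
    [[-1, -0.12, -0.07], [0, 0, 0.77]],
    [[-1, -0.12, -0.07], [0, 0, 0.77]],
    [[-1, -0.12, -0.07], [0, 0, 0.77]]
  ]
}}

```text
time_s: 2.6
ee_pos: [453.4, 203.6, 439.8]
orientation: [-0.0, 0.708, 0.706, 0.0]
wrist_force: [0.0, 0.2, -0.2]
width: 1.003
finger_force: 0.0
```

```bash
python3 - <<'E'
from h import *
np.set_printoptions(precision=3,suppress=True)
st=observe();a=get_image("wrist");print(st["ee_pos"],st["joint_positions"],st["orientation"],st["time_s"],st["qvel"])
import pickle;pickle.dump((st,a),open("w1.pkl","wb"))
cv2.imwrite("pics/w1.png",cv2.resize(a[:,:,::-1],(800,600),interpolation=cv2.INTER_CUBIC))
E
```

```text
[453.404 203.627 439.848] [-0.432  0.161 -0.049  1.897  0.009  1.084 -0.488] [-0.     0.708  0.706  0.   ] 2.6 [ 0.195 -0.198  0.172  0.204 -0.046 -0.01  -0.108]
```

View pics/w1.png

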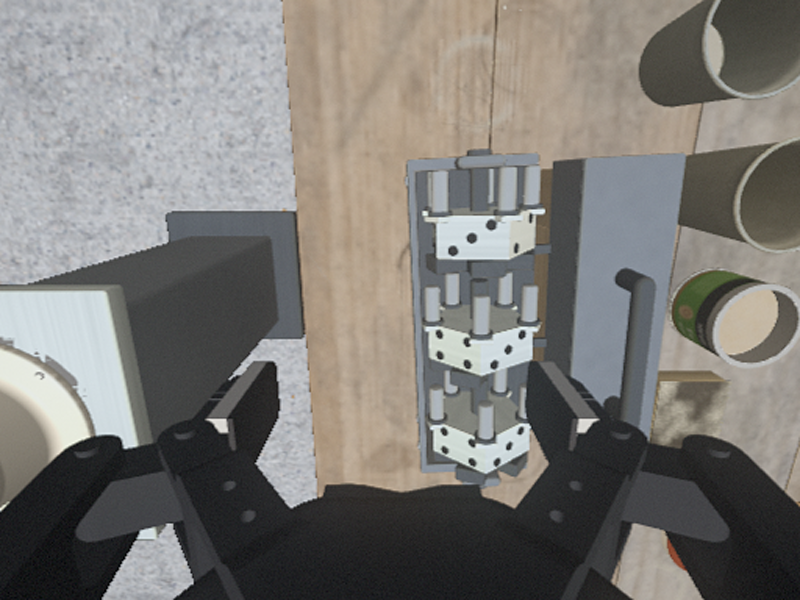

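```bash
python3 - <<'E'
from h import *
import pickle
np.set_printoptions(precision=1,suppress=True)
st,a=pickle.load(open("w1.pkl","rb"));C=cam("wrist",st);s=1.5625
for n,u,z in [("plTL",(407,162),86),("plBL",(420,472),86),("covTL",(583,160),124),("covTR",(685,154),124),("covmid",(648,400),124),("skirtTL",(553,162),61)]:
    print(n,ray(C,np.array(u)/s,z))
c=a[90:310,255:365]; c=cv2.resize(np.rot90(c,-1)[:,:,::-1],None,fx=3.6,fy=3.6,interpolation=cv2.INTER_CUBIC);cv2.imwrite("pics/w1c.png",c)
E
```

```text
plTL [456.3 283.3  86. ]
plBL [468.4  10.6  86. ]
covTL [570.7 283.3 124. ]
covTR [636.7 286.8 124. ]
covmid [641.5 106.9 124. ]
skirtTL [573.1 283.6  61. ]
```

View pics/w1c.png

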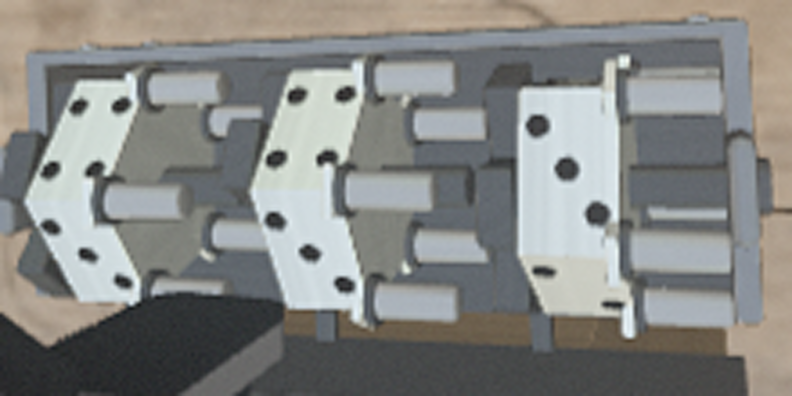

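```bash
cat > fit.py <<'E'
from h import *
import pickle
from scipy.optimize import least_squares
np.set_printoptions(precision=2,suppress=True)
st,a=pickle.load(open("w1.pkl","rb"));C=cam("wrist",st);s=1.5625
pts=[((407,162),(-49,138,86)),((420,472),(-49,-138,86)),((583,160),(64,132,124)),((685,154),(130,132,124)),((553,162),(64,132,61))]
pts=[(np.array(u)/s,np.array(p,float)) for u,p in pts]
old=lambda x,y:np.array([255+y/3.6,309-x/3.6])
tips={1:[((458,78),-72),((485,125),-144),((436,190),0),((488,247),144),((458,303),72)],
 2:[((226,90),-72),((188,203),0),((225,292),72)],
 0:[((722,97),-36),((733,252),36),((733,307),108)]}
Y=[84,0,-84]
def W(p,q): c,n=np.cos(q[2]),np.sin(q[2]); return np.array([q[0]+c*p[0]-n*p[1],q[1]+n*p[0]+c*p[1],p[2]])
def res(q):
    r=[proj(C,W(p,q))[0]-u for u,p in pts]
    for w,l in tips.items():
        for u,ph in l:
            f=np.radians(ph)+q[3+w]
            r.append(proj(C,W(np.array([38*np.sin(f),Y[w]+45,95+38*np.cos(f)]),q))[0]-old(*u))
    return np.concatenate(r)
f=least_squares(res,[512,149,.045,0,0,0],loss="soft_l1")
print(f.x,np.degrees(f.x[2:]));print(res(f.x).reshape(-1,2))
E
python3 fit.py
```

```text
[514.   149.89   0.04  -0.31  -0.15  -0.03] [  2.45 -17.49  -8.8   -1.44]
[[ 2.5  -2.13]
 [ 1.79  0.38]
 [ 1.7  -1.23]
 [ 1.65 -0.52]
 [-0.57 -0.78]
 [-0.73  0.44]
 [-0.79 -0.4 ]
 [-0.55  0.52]
 [-0.43  0.11]
 [-0.66  0.16]
 [-1.2   0.96]
 [-0.37  0.58]
 [ 0.29 -1.  ]
 [-0.39  0.27]
 [ 0.38  1.19]
 [ 0.18  0.56]]
```

```bash
cat >> h.py <<'E'
CASE=np.array([514.,149.9,np.radians(2.45)])
def c2w(p,q=None):
    q=CASE if q is None else q; c,n=np.cos(q[2]),np.sin(q[2]); return np.array([q[0]+c*p[0]-n*p[1],q[1]+n*p[0]+c*p[1],p[2]])
def w2c(p,q=None):
    q=CASE if q is None else q; d=np.array(p)-[q[0],q[1],0]; c,n=np.cos(q[2]),np.sin(q[2]); return np.array([c*d[0]+n*d[1],-n*d[0]+c*d[1],d[2]])
E
python3 - <<'E'
from h import *
st=observe();g=np.array([38*np.sin(np.radians(18.5)),114,95+38*np.cos(np.radians(18.5))+8+155+35]);print(w2c(st["ee_pos"]),g,c2w(g))
plan(c2w(g),down(np.pi/2+CASE[2]),10)
def arc(y,a,b,n=10):
    f=np.radians(np.linspace(a,b,n+1));x=38*np.sin(f);z=95+38*np.cos(f);print(y,np.round(np.c_[np.diff(x),-np.diff(z)]/25,3).tolist())
arc(114,18.5,-36);arc(30,-8.8,36);arc(-54,-1.4,-36)
E
```

```text
[-58.15501988  52.68703569 439.91529672] [ 12.05757694 114.         329.0362989 ] [521.17333599 264.31122503 329.0362989 ]
10 rows [0.254, 0.274, 0.443] [-0.0, 0.003, -0.065]
114 [[-0.139, -0.039], [-0.142, -0.026], [-0.144, -0.012], [-0.145, 0.001], [-0.144, 0.015], [-0.142, 0.029], [-0.138, 0.042], [-0.134, 0.055], [-0.128, 0.067], [-0.121, 0.079]]
30 [[0.118, -0.014], [0.119, -0.004], [0.119, 0.005], [0.118, 0.014], [0.116, 0.023], [0.114, 0.032], [0.111, 0.041], [0.108, 0.05], [0.104, 0.058], [0.099, 0.066]]
-54 [[-0.092, 0.005], [-0.091, 0.011], [-0.09, 0.016], [-0.089, 0.021], [-0.088, 0.027], [-0.086, 0.032], [-0.084, 0.037], [-0.082, 0.042], [-0.079, 0.047], [-0.076, 0.052]]
```

Emit:
{"op": "apply_moves", "data": {
  "increments": [
    [[0.42, 0.46, 0.74], [0, 0, -0.11]],
    [[0.42, 0.46, 0.74], [0, 0, -0.11]],
    [[0.42, 0.46, 0.74], [0, 0, -0.11]],
    [[0.42, 0.46, 0.74], [0, 0, -0.11]],
    [[0.42, 0.46, 0.74], [0, 0, -0.11]],
    [[0.42, 0.46, 0.74], [0, 0, -0.11]],
    [[0, 0, 0], [0, 0, 0]],
    [[0, 0, 0], [0, 0, 0]],
    [[0, 0, 0], [0, 0, 0]],
    [[0, 0, 0], [0, 0, 0]]
  ],
  "grip": 0.4,
  "force": 25
}}

```text
time_s: 3.9
ee_pos: [521.1, 269.6, 329.6]
orientation: [0.0, 0.688, 0.726, 0.001]
wrist_force: [-0.1, 0.3, 0.2]
width: 0.4
finger_force: 0.0
```

```bash
python3 - <<'E'
from h import *
import pickle
np.set_printoptions(precision=2,suppress=True)
st=observe();a=get_image("wrist");pickle.dump((st,a),open("w2.pkl","wb"))
print(w2c(st["ee_pos"]),(rot(st["orientation"]).inv()*down(np.pi/2+CASE[2])).as_rotvec())
C=cam("wrist",st);f=np.radians(18.5)
P=np.array([c2w([38*np.sin(f+k),114+15,95+38*np.cos(f+k)]) for k in np.radians([0,72,-72])])
uv=proj(C,P);print(uv)
b=a.copy()
for u in uv: cv2.circle(b,tuple(int(v) for v in u.round()),1,(255,0,0),-1)
cv2.imwrite("pics/w2.png",cv2.resize(b[184:384,120:390,::-1],None,fx=2.96,fy=2.96,interpolation=cv2.INTER_CUBIC))
E
```

```text
[ 12.2  119.31 329.55] [ 0.   -0.    0.01]
[[258.67 207.49]
 [290.67 192.01]
 [199.23 200.41]]
```

View pics/w2.png

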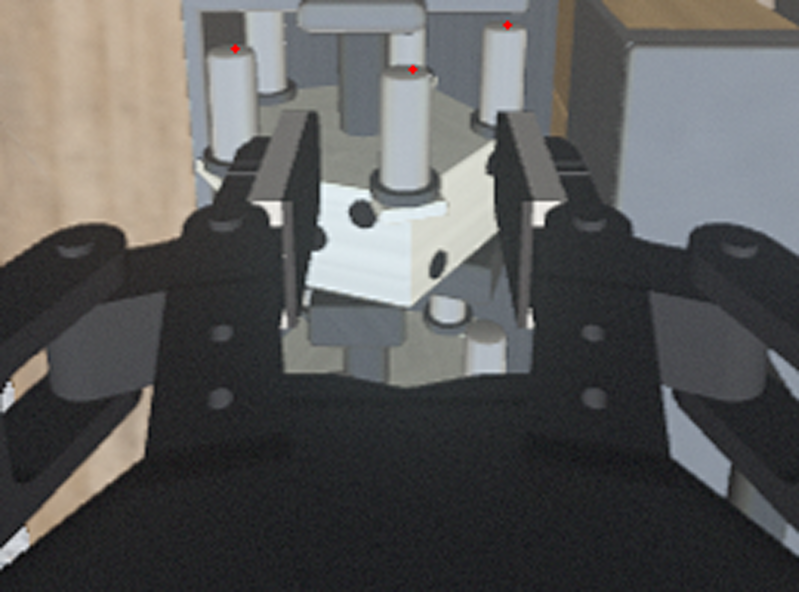

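```bash
python3 - <<'E'
from h import *
import pickle
from scipy.optimize import least_squares
np.set_printoptions(precision=2,suppress=True)
st,a=pickle.load(open("w2.pkl","rb"));C=cam("wrist",st)
o=lambda x,y:np.array([120+x/2.96,184+y/2.96])
T=[((404,73),0),((504.5,29),72),((231,52),-72)]
def res(q):
    r=[]
    for u,ph in T:
        f=np.radians(ph)+q[2]; r.append(proj(C,c2w([38*np.sin(f)+q[0],129+q[1],95+38*np.cos(f)]))[0]-o(*u))
    return np.concatenate(r)
f=least_squares(res,[0,0,.32]);print(f.x,np.degrees(f.x[2]),res(f.x))
E
```

```text
[-0.37 -1.    0.29] 16.796564155863067 [ 0.01  0.39 -0.12 -0.18  0.1  -0.27]
```

Emit:
{"op": "apply_moves", "data": {
  "increments": [
    [[-0.04, -0.01, 0.2], [0, 0, 0]],
    [[-0.04, -0.01, 0.2], [0, 0, 0]],
    [[-0.04, -0.01, 0.2], [0, 0, 0]],
    [[-0.04, -0.01, 0.2], [0, 0, 0]],
    [[-0.04, -0.01, 0.2], [0, 0, 0]],
    [[-0.04, -0.01, 0.2], [0, 0, 0]],
    [[0, 0, 0.2], [0, 0, 0]],
    [[0, 0, 0], [0, 0, 0]],
    [[0, 0, 0], [0, 0, 0]],
    [[0, 0, 0], [0, 0, 0]]
  ]
}}

```text
time_s: 5.2
ee_pos: [520.0, 263.9, 294.0]
orientation: [0.0, 0.688, 0.726, 0.0]
wrist_force: [-0.4, 0.2, 0.0]
width: 0.404
finger_force: 0.0
```

```bash
sed -i 's/^CASE=.*/CASE=np.array([513.67,148.9,np.radians(2.45)])/' h.py; cat > cst.py <<'E'
from h import *
np.set_printoptions(precision=2,suppress=True)
st=observe();print("t",st["time_s"],"case",w2c(st["ee_pos"]),"w",np.array(st["ee_pos"]),"rv",(rot(st["orientation"]).inv()*down(np.pi/2+CASE[2])).as_rotvec(),"F",st["wrist_force"],"width",st["width"],st["finger_force"],st["joint_positions"])
E
python3 cst.py; python3 - <<'E'
import numpy as np
def arc(a,b,n):
    f=np.radians(np.linspace(a,b,n+1));x=38*np.sin(f);z=95+38*np.cos(f);print(np.round(np.c_[np.diff(x),-np.diff(z)]/25,2).tolist())
arc(16.8,-36,7);arc(-8,36,7);arc(-1.4,-36,7)
E
```

```text
t 5.2 case [ 11.28 114.6  293.97] w [520.04 263.88 293.97] rv [ 0.   -0.    0.01] F [-0.44  0.24  0.04] width 0.40359279190444464 0.0 [-0.47  0.48 -0.06  1.82  0.04  0.84 -0.49]
[[-0.19, -0.05], [-0.2, -0.02], [-0.2, 0.01], [-0.2, 0.03], [-0.19, 0.06], [-0.18, 0.08], [-0.17, 0.11]]
[[0.17, -0.01], [0.17, 0.0], [0.17, 0.02], [0.16, 0.04], [0.16, 0.06], [0.15, 0.07], [0.14, 0.09]]
[[-0.13, 0.01], [-0.13, 0.02], [-0.13, 0.03], [-0.12, 0.04], [-0.12, 0.05], [-0.12, 0.06], [-0.11, 0.07]]
```

Close, then arc.

Emit:
{"op": "apply_moves", "data": {
  "increments": [
    [[0, 0, 0], [0, 0, 0]],
    [[0, 0, 0], [0, 0, 0]],
    [[0, 0, 0], [0, 0, 0]],
    [[0, -0.2, -0.05], [0, 0, 0]],
    [[0, -0.2, -0.02], [0, 0, 0]],
    [[0, -0.2, 0.01], [0, 0, 0]],
    [[0, -0.2, 0.03], [0, 0, 0]],
    [[0, -0.19, 0.06], [0, 0, 0]],
    [[0, -0.18, 0.08], [0, 0, 0]],
    [[0, -0.17, 0.11], [0, 0, 0]]
  ],
  "grip": 0
}}

```text
time_s: 6.45
ee_pos: [489.5, 262.1, 290.7]
orientation: [0.002, 0.688, 0.725, 0.004]
wrist_force: [8.1, -0.8, 2.7]
width: 0.123
finger_force: 25.5
```

```bash
python3 cst.py
```

```text
t 6.45 case [-19.33 114.14 290.72] w [489.48 262.11 290.72] rv [ 0.01 -0.    0.01] F [ 8.1  -0.82  2.65] width 0.12348181965064123 25.473239421844482 [-0.49  0.44 -0.07  1.9   0.04  0.79 -0.52]
```

Emit:
{"op": "apply_moves", "data": {
  "increments": [
    [[0, 0, 0], [0, 0, 0]],
    [[0, 0, 0], [0, 0, 0]],
    [[0, 0, 0], [0, 0, 0]],
    [[0, 0, 0], [0, 0, 0]],
    [[0, 0, 0], [0, 0, 0]],
    [[0, 0, 0], [0, 0, 0]],
    [[0, 0, 0], [0, 0, 0]],
    [[0, 0, 0], [0, 0, 0]],
    [[0, 0, 0], [0, 0, 0]],
    [[0, 0, 0], [0, 0, 0]]
  ]
}}

```text
time_s: 7.7
ee_pos: [489.1, 262.1, 290.2]
orientation: [0.002, 0.688, 0.726, 0.004]
wrist_force: [6.1, -0.7, 3.7]
width: 0.127
finger_force: 25.7
```

```bash
python3 cst.py;python3 - <<'E'
from h import *
st=observe();print(w2c(np.array(st["ee_pos"])+rot(st["orientation"]).apply([0,0,163])))
E
```

```text
t 7.7 case [-19.75 114.18 290.21] w [489.06 262.13 290.21] rv [ 0.01 -0.    0.01] F [ 6.06 -0.74  3.67] width 0.12704312263113207 25.736666321754456 [-0.49  0.44 -0.07  1.9   0.04  0.79 -0.52]
[-18.51524065 114.56929241 127.21731792]
```

Emit:
{"op": "apply_moves", "data": {
  "increments": [
    [[0, -0.06, 0.03], [0, 0, 0]],
    [[0, -0.06, 0.03], [0, 0, 0]],
    [[0, -0.05, 0.03], [0, 0, 0]],
    [[0, 0, 0], [0, 0, 0]],
    [[0, 0, 0], [0, 0, 0]],
    [[0, 0, 0], [0, 0, 0]],
    [[0, 0, 0], [0, 0, 0]],
    [[0, 0, 0], [0, 0, 0]],
    [[0, 0, 0], [0, 0, 0]],
    [[0, 0, 0], [0, 0, 0]]
  ]
}}

```text
time_s: 8.95
ee_pos: [485.2, 261.9, 288.4]
orientation: [0.002, 0.688, 0.725, 0.004]
wrist_force: [6.3, -1.0, 6.3]
width: 0.125
finger_force: 25.5
```

```bash
cat >> cst.py <<'E'
g=w2c(np.array(st["ee_pos"])+rot(st["orientation"]).apply([0,0,163]));print("peg",g,"ang",np.degrees(np.arctan2(g[0],g[2]-95)),np.degrees(np.arcsin(np.clip(g[0]/38,-1,1))))
E
python3 cst.py
python3 - <<'E'
from h import *
import pickle
st=observe();a=get_image("wrist");pickle.dump((st,a),open("w3.pkl","wb"))
cv2.imwrite("pics/w3.png",cv2.resize(a[144:384,90:410,::-1],None,fx=2.5,fy=2.5,interpolation=cv2.INTER_CUBIC))
E
```

```text
t 8.95 case [-23.58 114.13 288.4 ] w [485.23 261.92 288.4 ] rv [ 0.01 -0.    0.01] F [ 6.25 -1.03  6.27] width 0.12474341909187552 25.54198533296585 [-0.49  0.44 -0.07  1.91  0.04  0.79 -0.53]
peg [-22.17 114.58 125.41] ang -36.09215066020734 -35.68645562735086
```

View pics/w3.png

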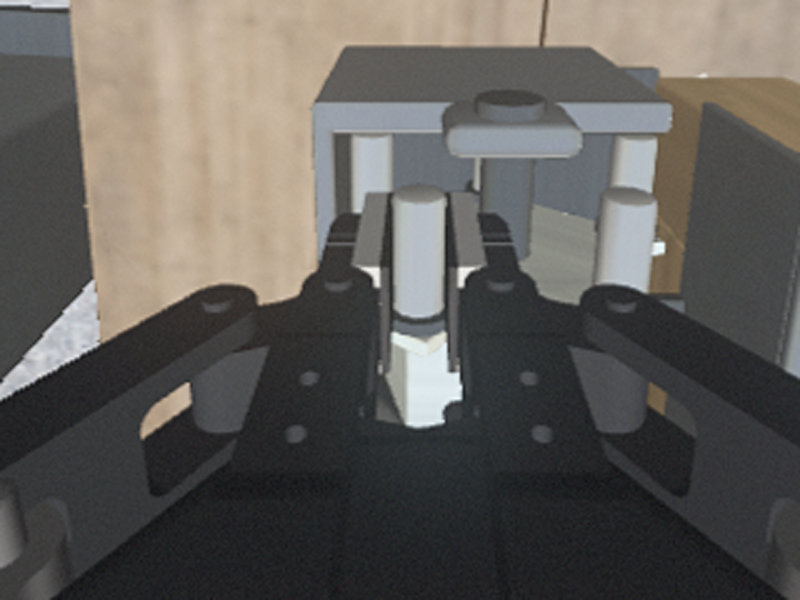

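Emit:
{"op": "apply_moves", "data": {
  "increments": [
    [[0, 0.06, -0.04], [0, 0, 0]],
    [[0, 0.06, -0.04], [0, 0, 0]],
    [[0, 0, 0], [0, 0, 0]],
    [[0, 0, 0], [0, 0, 0]],
    [[0, 0, 0], [0, 0, 0]],
    [[0, 0, 0], [0, 0, 0]],
    [[0, 0, 0], [0, 0, 0]],
    [[0, 0, 0], [0, 0, 0]],
    [[0, 0, 0], [0, 0, 0]],
    [[0, 0, 0], [0, 0, 0]]
  ]
}}

```text
time_s: 10.25
ee_pos: [486.2, 262.2, 288.6]
orientation: [0.001, 0.688, 0.726, 0.001]
wrist_force: [5.8, 1.1, 1.0]
width: 0.124
finger_force: 25.1
```

```bash
python3 cst.py; python3 - <<'E'
from h import *
import pickle
from scipy.optimize import least_squares
np.set_printoptions(precision=2,suppress=True)
st,a=pickle.load(open("w3.pkl","rb"));C=cam("wrist",st)
o=lambda x,y:np.array([90+x/2.5,144+y/2.5])
T=[((418,193),0),((628,197),72)]
def res(q):
    r=[]
    for u,ph in T:
        f=np.radians(ph)+q[1]; r.append(proj(C,c2w([38*np.sin(f)+q[0],129+q[2],95+38*np.cos(f)]))[0]-o(*u))
    return np.concatenate(r)
f=least_squares(res,[0,-.6,0]);print(f.x,np.degrees(f.x[1]),res(f.x))
E
```

```text
t 10.25 case [-22.62 114.33 288.64] w [486.19 262.16 288.64] rv [ 0.   -0.    0.01] F [5.82 1.08 1.03] width 0.12420058259879026 25.101372599601746 [-0.49  0.44 -0.07  1.91  0.04  0.79 -0.52]
peg [-22.15 114.52 125.64] ang -35.864733785127804 -35.6514026347324
[ 0.11 -0.67  0.31] -38.270871369336696 [ 0.29 -0.1  -0.29  0.07]
```

Emit:
{"op": "apply_moves", "data": {
  "increments": [
    [[0, 0, 0], [0, 0, 0]],
    [[0, 0, 0], [0, 0, 0]],
    [[0, 0, -0.8], [0, 0, 0]],
    [[0, 0, -0.8], [0, 0, 0]],
    [[-0.6, 0.13, 0], [0, 0, 0.03]],
    [[-0.6, 0.13, 0], [0, 0, 0.03]],
    [[-0.6, 0.13, 0], [0, 0, 0.03]],
    [[-0.6, 0.13, 0], [0, 0, 0]],
    [[-0.6, 0.13, 0], [0, 0, 0]],
    [[-0.36, 0.04, 0], [0, 0, 0]]
  ],
  "grip": 0.4
}}

```text
time_s: 11.5
ee_pos: [506.9, 177.4, 327.8]
orientation: [0.0, 0.691, 0.723, -0.0]
wrist_force: [0.4, 0.1, 0.4]
width: 0.4
finger_force: 0.0
```

```bash
python3 cst.py; python3 - <<'E'
from h import *
import pickle
np.set_printoptions(precision=2,suppress=True)
st=observe();a=get_image("wrist");pickle.dump((st,a),open("w4.pkl","wb"))
cv2.imwrite("pics/w4.png",cv2.resize(a[114:314,120:390,::-1],None,fx=2.96,fy=2.96,interpolation=cv2.INTER_CUBIC))
E
```

```text
t 11.5 case [ -5.5   28.77 327.84] w [506.94 177.41 327.84] rv [-0.  0.  0.] F [0.43 0.14 0.4 ] width 0.4001272141862116 0.0 [-0.35  0.36 -0.04  1.92  0.02  0.86 -0.36]
peg [ -5.52  28.72 164.84] ang -4.516629912807081 -8.34785042927352
```

View pics/w4.png

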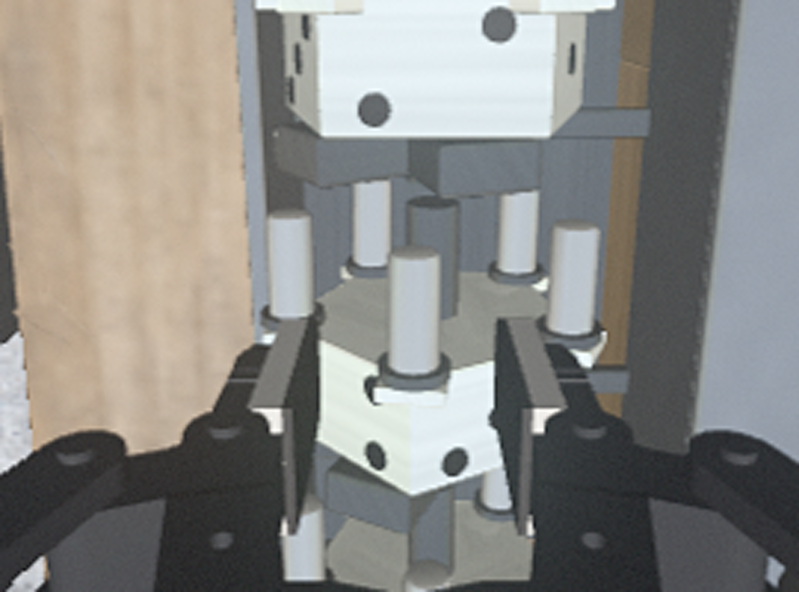

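```bash
python3 - <<'E'
from h import *
import pickle
from scipy.optimize import least_squares
np.set_printoptions(precision=2,suppress=True)
st,a=pickle.load(open("w4.pkl","rb"));C=cam("wrist",st)
o=lambda x,y:np.array([120+x/2.96,114+y/2.96])
def run(T,r0,Y,g):
    def res(q):
        r=[]
        for u,ph in T:
            f=np.radians(ph)+q[1]; r.append(proj(C,c2w([r0*np.sin(f)+q[0],Y+q[2],95+r0*np.cos(f)]))[0]-o(*u))
        return np.concatenate(r)
    f=least_squares(res,[0,g,0]);print(f.x,np.degrees(f.x[1]),res(f.x))
run([((415,253),0),((575.5,228),72),((290.5,217),-72)],38,45,-.15)
run([((320,137),-36),((552,137),36),((580,104),108),((289,105),-108)],42.03,69,0)
run([((320,137),-36),((552,137),36)],42.03,69,0)
E
```

```text
[ 0.74 -0.15 -0.29] -8.38592606474111 [ 0.1   0.54 -0.03 -0.06 -0.08 -0.56]
[ 0.35 -0.02  1.45] -1.3958796330600365 [ 0.54 -0.55 -0.41 -0.02  0.28  0.81 -0.45 -0.12]
[-0.41 -0.    1.28] -0.051580827650663554 [ 0.51 -0.12 -0.51  0.08]
```

Emit:
{"op": "apply_moves", "data": {
  "increments": [
    [[0.02, 0.01, 0.21], [0, 0, 0]],
    [[0.02, 0.01, 0.21], [0, 0, 0]],
    [[0.01, 0.01, 0.21], [0, 0, 0]],
    [[0, 0, 0.21], [0, 0, 0]],
    [[0, 0, 0.21], [0, 0, 0]],
    [[0, 0, 0.21], [0, 0, 0]],
    [[0, 0, 0], [0, 0, 0]],
    [[0, 0, 0], [0, 0, 0]],
    [[0, 0, 0], [0, 0, 0]],
    [[0, 0, 0], [0, 0, 0]]
  ]
}}

```text
time_s: 12.8
ee_pos: [507.3, 180.2, 296.7]
orientation: [0.0, 0.69, 0.723, 0.0]
wrist_force: [-0.5, -0.9, -0.1]
width: 0.405
finger_force: 0.0
```

Emit:
{"op": "apply_moves", "data": {
  "increments": [
    [[0, 0, 0], [0, 0, 0]],
    [[0, 0, 0], [0, 0, 0]],
    [[0, 0, 0], [0, 0, 0]],
    [[0, 0.17, -0.01], [0, 0, 0]],
    [[0, 0.17, 0], [0, 0, 0]],
    [[0, 0.17, 0.02], [0, 0, 0]],
    [[0, 0.16, 0.04], [0, 0, 0]],
    [[0, 0.16, 0.06], [0, 0, 0]],
    [[0, 0.15, 0.07], [0, 0, 0]],
    [[0, 0.14, 0.09], [0, 0, 0]]
  ],
  "grip": 0
}}

```text
time_s: 14.05
ee_pos: [533.0, 181.6, 288.9]
orientation: [-0.002, 0.69, 0.724, -0.003]
wrist_force: [-7.7, -1.2, 3.2]
width: 0.124
finger_force: 26.7
```

Emit:
{"op": "apply_moves", "data": {
  "increments": [
    [[0, 0.07, 0.04], [0, 0, 0]],
    [[0, 0.07, 0.04], [0, 0, 0]],
    [[0, 0, 0], [0, 0, 0]],
    [[0, 0, 0], [0, 0, 0]],
    [[0, 0, 0], [0, 0, 0]],
    [[0, 0, 0], [0, 0, 0]],
    [[0, 0, 0], [0, 0, 0]],
    [[0, 0, 0], [0, 0, 0]],
    [[0, 0, 0], [0, 0, 0]],
    [[0, 0, 0], [0, 0, 0]]
  ]
}}

```text
time_s: 15.3
ee_pos: [536.7, 181.7, 287.0]
orientation: [-0.002, 0.69, 0.724, -0.003]
wrist_force: [-6.6, -0.7, 4.7]
width: 0.128
finger_force: 26.7
```

```bash
python3 cst.py
```

```text
t 15.3 case [ 24.4   31.83 286.99] w [536.68 181.75 286.99] rv [-0.01  0.    0.  ] F [-6.58 -0.74  4.73] width 0.1283726833174938 26.73148423433304 [-0.35  0.47 -0.04  1.87  0.02  0.81 -0.34]
peg [ 23.39  31.68 123.99] ang 38.898334569867174 37.99078206760099
```

Emit:
{"op": "apply_moves", "data": {
  "increments": [
    [[0, -0.07, -0.05], [0, 0, 0]],
    [[0, -0.07, -0.05], [0, 0, 0]],
    [[0, 0, 0], [0, 0, 0]],
    [[0, 0, 0], [0, 0, 0]],
    [[0, 0, 0], [0, 0, 0]],
    [[0, 0, 0], [0, 0, 0]],
    [[0, 0, 0], [0, 0, 0]],
    [[0, 0, 0], [0, 0, 0]],
    [[0, 0, 0], [0, 0, 0]],
    [[0, 0, 0], [0, 0, 0]]
  ]
}}

```text
time_s: 16.55
ee_pos: [534.1, 181.5, 288.8]
orientation: [-0.001, 0.69, 0.724, -0.002]
wrist_force: [-5.5, 2.5, -14.9]
width: 0.127
finger_force: 24.9
```

```bash
python3 cst.py
```

```text
t 16.55 case [ 21.76  31.65 288.8 ] w [534.05 181.45 288.8 ] rv [-0.  0.  0.] F [ -5.49   2.52 -14.9 ] width 0.12709440223968724 24.92148846387863 [-0.35  0.46 -0.04  1.87  0.02  0.81 -0.35]
peg [ 21.16  31.55 125.8 ] ang 34.48627857197658 33.83853866531179
```

Emit:
{"op": "apply_moves", "data": {
  "increments": [
    [[0, 0.05, 0.05], [0, 0, 0]],
    [[0, 0.05, 0.03], [0, 0, 0]],
    [[0, 0, 0], [0, 0, 0]],
    [[0, 0, 0], [0, 0, 0]],
    [[0, 0, 0], [0, 0, 0]],
    [[0, -0.04, 0], [0, 0, 0]],
    [[0, 0, 0], [0, 0, 0]],
    [[0, 0, 0], [0, 0, 0]],
    [[0, 0, 0], [0, 0, 0]],
    [[0, 0, 0], [0, 0, 0]]
  ]
}}

```text
time_s: 17.8
ee_pos: [535.5, 181.6, 287.7]
orientation: [-0.001, 0.69, 0.723, -0.002]
wrist_force: [-7.3, 0.8, -7.4]
width: 0.127
finger_force: 25.6
```

```bash
python3 cst.py
```

```text
t 17.8 case [ 23.19  31.72 287.73] w [535.48 181.58 287.73] rv [-0.  0.  0.] F [-7.32  0.85 -7.4 ] width 0.12674872487125063 25.610624849796295 [-0.35  0.46 -0.04  1.87  0.02  0.81 -0.35]
peg [ 22.57  31.62 124.73] ang 37.203074767848314 36.43761990321728
```

Emit:
{"op": "apply_moves", "data": {
  "increments": [
    [[0, 0, 0], [0, 0, 0]],
    [[0, 0, 0], [0, 0, 0]],
    [[0, 0, -0.8], [0, 0, 0]],
    [[0, 0, -0.8], [0, 0, 0]],
    [[-0.6, -0.18, 0], [0, 0, 0]],
    [[-0.6, -0.18, 0], [0, 0, 0]],
    [[-0.6, -0.18, 0], [0, 0, 0]],
    [[-0.6, -0.18, 0], [0, 0, 0]],
    [[-0.6, -0.18, 0], [0, 0, 0]],
    [[-0.42, -0.04, 0], [0, 0, 0]]
  ],
  "grip": 0.4
}}

```text
time_s: 19.05
ee_pos: [516.9, 93.7, 328.1]
orientation: [-0.0, 0.691, 0.723, -0.0]
wrist_force: [-0.1, -0.6, 0.3]
width: 0.398
finger_force: 0.0
```

```bash
python3 cst.py; python3 - <<'E'
from h import *
import pickle
st=observe();a=get_image("wrist");pickle.dump((st,a),open("w5.pkl","wb"))
cv2.imwrite("pics/w5.png",cv2.resize(a[114:314,120:390,::-1],None,fx=2.96,fy=2.96,interpolation=cv2.INTER_CUBIC))
E
```

```text
t 19.05 case [  0.9  -55.31 328.06] w [516.94  93.68 328.06] rv [-0.  0.  0.] F [-0.08 -0.62  0.25] width 0.3975041407694608 0.0 [-0.22  0.34 -0.01  1.94  0.01  0.86 -0.19]
peg [  0.84 -55.35 165.06] ang 0.6888138113681388 1.2700887937477996
```

View pics/w5.png

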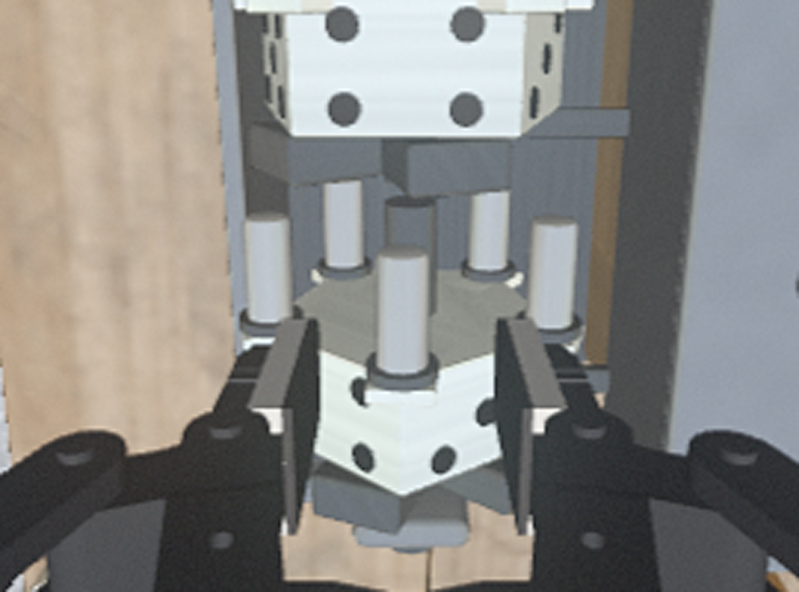

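```bash
python3 - <<'E'
from h import *
import pickle
from scipy.optimize import least_squares
np.set_printoptions(precision=2,suppress=True)
st,a=pickle.load(open("w5.pkl","rb"));C=cam("wrist",st)
o=lambda x,y:np.array([120+x/2.96,114+y/2.96])
def run(T,r0,Y,g):
    def res(q):
        r=[]
        for u,ph in T:
            f=np.radians(ph)+q[1]; r.append(proj(C,c2w([r0*np.sin(f)+q[0],Y+q[2],95+r0*np.cos(f)]))[0]-o(*u))
        return np.concatenate(r)
    f=least_squares(res,[0,g,0]);print(f.x,np.degrees(f.x[1]),res(f.x))
run([((402,251),0),((554,222),72),((267,219),-72)],38,-39,0)
run([((291,137),-36),((521,137),36),((562,105),108),((263,105),-108)],42.03,-15,0)
E
```

```text
[ 0.87 -0.06  0.11] -3.194727446677397 [ 0.2   0.59 -0.2   0.05 -0.04 -0.73]
[ 0.48 -0.03  1.29] -1.8843799933726404 [ 0.32 -0.58 -0.15  0.11 -1.18  0.61  0.98 -0.15]
```

Emit:
{"op": "apply_moves", "data": {
  "increments": [
    [[0.02, -0.03, 0.21], [0, 0, 0]],
    [[0.02, -0.03, 0.21], [0, 0, 0]],
    [[0.01, -0.02, 0.21], [0, 0, 0]],
    [[0, 0, 0.21], [0, 0, 0]],
    [[0, 0, 0.21], [0, 0, 0]],
    [[0, 0, 0.21], [0, 0, 0]],
    [[0, 0, 0], [0, 0, 0]],
    [[0, 0, 0], [0, 0, 0]],
    [[0, 0, 0], [0, 0, 0]],
    [[0, 0, 0], [0, 0, 0]]
  ]
}}

```text
time_s: 20.35
ee_pos: [515.2, 96.2, 296.9]
orientation: [0.0, 0.69, 0.723, 0.0]
wrist_force: [-1.0, 0.8, -0.1]
width: 0.397
finger_force: 0.0
```

Emit:
{"op": "apply_moves", "data": {
  "increments": [
    [[0, 0, 0], [0, 0, 0]],
    [[0, 0, 0], [0, 0, 0]],
    [[0, 0, 0], [0, 0, 0]],
    [[0, -0.14, 0.01], [0, 0, 0]],
    [[0, -0.14, 0.03], [0, 0, 0]],
    [[0, -0.14, 0.04], [0, 0, 0]],
    [[0, -0.13, 0.05], [0, 0, 0]],
    [[0, -0.13, 0.06], [0, 0, 0]],
    [[0, -0.12, 0.06], [0, 0, 0]],
    [[0, -0.12, 0.07], [0, 0, 0]]
  ],
  "grip": 0
}}

```text
time_s: 21.6
ee_pos: [495.7, 95.3, 291.2]
orientation: [0.003, 0.691, 0.723, 0.004]
wrist_force: [9.1, 0.0, 1.3]
width: 0.127
finger_force: 25.1
```

```bash
python3 cst.py
```

```text
t 21.6 case [-20.28 -52.82 291.2 ] w [495.67  95.26 291.2 ] rv [ 0.01 -0.    0.  ] F [9.07 0.03 1.31] width 0.12722393861862377 25.074311792850494 [-0.23  0.36 -0.01  2.02  0.01  0.75 -0.21]
peg [-18.47 -52.6  128.21] ang -29.080349981194775 -29.07953577548424
```

Emit:
{"op": "apply_moves", "data": {
  "increments": [
    [[0, -0.06, 0.04], [0, 0, 0]],
    [[0, -0.06, 0.03], [0, 0, 0]],
    [[0, 0, 0], [0, 0, 0]],
    [[0, 0, 0], [0, 0, 0]],
    [[0, 0, 0], [0, 0, 0]],
    [[0, 0, 0], [0, 0, 0]],
    [[0, 0.07, -0.02], [0, 0, 0]],
    [[0, 0, 0], [0, 0, 0]],
    [[0, 0, 0], [0, 0, 0]],
    [[0, 0, 0], [0, 0, 0]]
  ]
}}

```text
time_s: 22.85
ee_pos: [493.1, 95.2, 289.4]
orientation: [0.002, 0.691, 0.723, 0.003]
wrist_force: [2.6, -0.0, 6.7]
width: 0.127
finger_force: 25.2
```

```bash
python3 cst.py
```

```text
t 22.85 case [-22.81 -52.74 289.36] w [493.13  95.24 289.36] rv [ 0.01 -0.    0.  ] F [ 2.63 -0.01  6.74] width 0.1267096914177838 25.221904814243317 [-0.23  0.36 -0.01  2.03  0.01  0.74 -0.21]
peg [-21.68 -52.57 126.37] ang -34.64512991098447 -34.77792535847125
```

Emit:
{"op": "apply_moves", "data": {
  "increments": [
    [[0, 0, 0], [0, 0, 0]],
    [[0, 0, 0], [0, 0, 0]],
    [[0, 0, -0.9], [0, 0, 0]],
    [[0, 0, -0.9], [0, 0, 0]],
    [[0.35, 0.8, -0.1], [0, 0, 0]],
    [[0.35, 0.8, -0.1], [0, 0, 0]],
    [[0.35, 0.8, -0.1], [0, 0, 0]],
    [[0.35, 0.8, -0.1], [0, 0, 0]],
    [[0.35, 0.8, 0], [0, 0, 0]],
    [[0.35, 0.8, 0], [0, 0, 0]]
  ],
  "grip": 0.5,
  "force": 60
}}

```text
time_s: 24.1
ee_pos: [608.4, 153.4, 341.6]
orientation: [-0.001, 0.69, 0.723, -0.001]
wrist_force: [-0.1, -0.0, 0.5]
width: 0.501
finger_force: 0.0
```

```bash
python3 cst.py; python3 - <<'E'
from h import *
import pickle
np.set_printoptions(precision=1,suppress=True)
st=observe();a=get_image("wrist");pickle.dump((st,a),open("w6.pkl","wb"))
C=cam("wrist",st);print("handle pred", proj(C,np.array([c2w([97,y,148]) for y in(-40,0,40)])),"cover corners",proj(C,np.array([c2w([x,132,124]) for x in (64,130)])))
g=cv2.cvtColor(a,cv2.COLOR_RGB2GRAY)
for r in (120,150,170,185,200): print(r,g[r,150:360:3].tolist())
E
```

```text
t 24.1 case [ 94.87   0.41 341.58] w [608.44 153.37 341.58] rv [-0.  0.  0.] F [-0.07 -0.04  0.52] width 0.5014319382300432 0.0 [-0.28  0.49 -0.02  1.68  0.01  0.97 -0.25]
peg [ 94.54   0.35 178.58] ang 48.5224768962629 90.0
handle pred [[262.3 276.5]
 [262.9 224.2]
 [263.5 164.8]] cover corners [[210.4   9. ]
 [318.2   9.5]]
120 [89, 60, 87, 84, 84, 84, 86, 82, 83, 81, 86, 111, 111, 111, 112, 112, 111, 112, 111, 112, 110, 113, 160, 155, 156, 156, 156, 158, 157, 156, 157, 155, 157, 156, 159, 157, 157, 156, 156, 156, 156, 155, 157, 155, 157, 155, 154, 152, 155, 156, 156, 156, 158, 158, 177, 175, 175, 178, 181, 176, 179, 178, 172, 171, 174, 177, 169, 175, 180, 176]
150 [125, 125, 123, 118, 168, 174, 102, 109, 110, 110, 108, 116, 189, 189, 190, 182, 103, 110, 110, 109, 109, 106, 125, 154, 154, 156, 156, 155, 157, 158, 155, 158, 156, 158, 138, 103, 109, 108, 108, 109, 110, 102, 161, 157, 157, 157, 155, 158, 158, 157, 154, 154, 154, 149, 176, 176, 178, 180, 172, 178, 182, 177, 179, 177, 169, 169, 174, 176, 173, 182]
170 [191, 191, 191, 182, 145, 106, 103, 68, 121, 109, 110, 108, 190, 190,
[... 280 characters left out ...]
185 [193, 193, 192, 188, 162, 97, 89, 143, 140, 178, 182, 183, 183, 53, 50, 180, 88, 110, 109, 112, 108, 110, 104, 159, 156, 158, 155, 154, 154, 155, 155, 157, 157, 157, 139, 101, 111, 108, 108, 109, 111, 93, 156, 155, 156, 155, 153, 153, 153, 152, 153, 154, 153, 175, 166, 164, 164, 170, 179, 181, 174, 171, 176, 180, 182, 163, 164, 157, 113, 164]
200 [236, 210, 230, 231, 181, 181, 181, 181, 180, 181, 59, 51, 183, 180, 181, 177, 154, 113, 108, 109, 110, 107, 106, 140, 156, 156, 157, 156, 155, 156, 157, 156, 154, 154, 139, 100, 111, 111, 110, 107, 108, 89, 153, 155, 154, 154, 154, 154, 151, 152, 152, 153, 148, 181, 181, 183, 179, 177, 181, 178, 174, 173, 174, 178, 177, 176, 171, 102, 181, 172]
```

Emit:
{"op": "apply_moves", "data": {
  "increments": [
    [[0, 0.02, 0.0], [0, 0, 0]],
    [[0, 0.02, 0.3], [0, 0, 0]],
    [[0, 0, 0.3], [0, 0, 0]],
    [[0, 0, 0.3], [0, 0, 0]],
    [[0, 0, 0.3], [0, 0, 0]],
    [[0, 0, 0.25], [0, 0, 0]],
    [[0, 0, 0], [0, 0, 0]],
    [[0, 0, 0], [0, 0, 0]],
    [[0, 0, 0], [0, 0, 0]],
    [[0, 0, 0], [0, 0, 0]]
  ]
}}

```text
time_s: 25.4
ee_pos: [609.5, 153.1, 306.5]
orientation: [0.0, 0.69, 0.723, 0.0]
wrist_force: [-0.2, -0.7, 0.6]
width: 0.502
finger_force: 0.0
```

```bash
python3 cst.py
```

```text
t 25.4 case [ 95.91   0.14 306.49] w [609.48 153.14 306.49] rv [ 0. -0.  0.] F [-0.2  -0.72  0.6 ] width 0.5017627512719411 0.0 [-0.28  0.53 -0.02  1.7   0.01  0.91 -0.25]
peg [ 95.99   0.17 143.49] ang 63.19914912473009 90.0
```

```bash
python3 - <<'E'
from h import *
import pickle
np.set_printoptions(precision=0,suppress=True)
s=1.5625;S=cam("scene");D=cam("side")
for n,C,u in [("tapemeas",S,(487,355)),("tm_l",S,(472,352)),("tm_tip",S,(505,357)),("boxy",S,(470,325)),("sanding?",S,(450,322)),("boardcornerL",S,(497,385)),("board back",S,(540,352)),("board bot",S,(630,457)),("clampS",S,(303,283)),("screwS",S,(215,280)),("screwS2",S,(232,290)),("rackS",S,(505,458)),("tape",S,(405,415)),("screwD tip",D,(290,525)),("screwD",D,(245,585)),("clampD1",D,(222,445)),("clampD2",D,(280,430)),("cupD",D,(260,388)),("malletD",D,(180,545)),("handleD",D,(70,450)),("greenbox",D,(95,440)),("greenR",D,(168,385)),("edgeD",D,(360,540))]:
    print(n,ray(C,np.array(u)/s,0)[:2])
st,a=pickle.load(open("w1.pkl","rb"));C=cam("wrist",st)
print("w1 top",ray(C,(200,0),0),ray(C,(400,0),0),ray(C,(285/s,0),0),ray(C,(318/s,490/s),0),"cup",ray(C,(640/s,60/s),0))
E
```

```text
tapemeas [659. -95.]
tm_l [646. -62.]
tm_tip [ 680. -129.]
boxy [737.  19.]
sanding? [715.  65.]
boardcornerL [ 583. -180.]
board back [ 751. -175.]
board bot [ 572. -480.]
clampS [597. 518.]
screwS [434. 725.]
screwS2 [434. 631.]
rackS [ 418. -321.]
tape [ 380. -108.]
screwD tip [440. 620.]
screwD [427. 731.]
clampD1 [636. 537.]
clampD2 [581. 460.]
cupD [685. 382.]
malletD [544. 723.]
handleD [833. 667.]
greenbox [819. 630.]
greenR [832. 458.]
edgeD [342. 595.]
w1 top [377. 417.   0.] [643. 416.   0.] [354. 417.   0.] [352. -85.   0.] cup [663. 371.   0.]
```

Emit:
{"op": "apply_moves", "data": {
  "increments": [
    [[0, 0.06, 0.04], [0, 0, 0]],
    [[0, 0, 0], [0, 0, 0]],
    [[0, 0, 0], [0, 0, 0]],
    [[0, 0, 0], [0, 0, 0]],
    [[0, 0, 0], [0, 0, 0]],
    [[0, 0, -0.1], [0, 0, 0]],
    [[0, 0, -0.1], [0, 0, 0]],
    [[0, 0, -0.1], [0, 0, 0]],
    [[0, 0, -0.1], [0, 0, 0]],
    [[0, 0, 0], [0, 0, 0]]
  ],
  "grip": 0,
  "force": 60
}}

```text
time_s: 26.65
ee_pos: [610.6, 153.3, 315.4]
orientation: [-0.0, 0.69, 0.723, -0.0]
wrist_force: [-0.2, 0.4, -4.4]
width: 0.139
finger_force: 59.0
```

```bash
python3 cst.py
```

```text
t 26.65 case [ 97.03   0.25 315.36] w [610.6  153.3  315.36] rv [-0. -0.  0.] F [-0.19  0.43 -4.41] width 0.1387073390836316 59.00514900684357 [-0.28  0.52 -0.02  1.69  0.01  0.93 -0.25]
peg [ 96.93   0.27 152.36] ang 59.3820264118768 90.0
```

Emit:
{"op": "apply_moves", "data": {
  "increments": [
    [[0, 0, -0.5], [0, 0, 0]],
    [[0, 0, -0.9], [0, 0, 0]],
    [[0, 0, -0.9], [0, 0, 0]],
    [[0, 0, -0.9], [0, 0, 0]],
    [[0.2, -0.1, -0.6], [0, 0, 0]],
    [[0.5, -0.2, 0], [0, 0, 0]],
    [[0.9, -0.4, 0], [0, 0, 0]],
    [[0.9, -0.4, 0], [0, 0, 0]],
    [[0.9, -0.4, 0], [0, 0, 0]],
    [[0.9, -0.4, 0], [0, 0, 0]]
  ],
  "force": 80
}}

```text
time_s: 27.9
ee_pos: [556.8, 260.1, 408.9]
orientation: [-0.001, 0.69, 0.724, -0.001]
wrist_force: [-0.4, -0.3, -3.4]
width: 0.133
finger_force: 79.4
```

Emit:
{"op": "apply_moves", "data": {
  "increments": [
    [[0.9, -0.4, 0], [0, 0, 0]],
    [[0.9, -0.4, 0], [0, 0, 0]],
    [[0.9, -0.4, 0], [0, 0, 0]],
    [[0.9, -0.4, 0], [0, 0, 0]],
    [[0.9, -0.4, 0], [0, 0, 0]],
    [[0.9, -0.4, 0], [0, 0, 0]],
    [[0.9, -0.4, 0], [0, 0, 0]],
    [[0.9, -0.4, 0], [0, 0, 0]],
    [[0.3, -0.2, 0.6], [0, 0, 0]],
    [[0, 0, 1], [0, 0, 0]]
  ]
}}

```text
time_s: 29.15
ee_pos: [463.4, 442.8, 368.9]
orientation: [-0.0, 0.69, 0.724, -0.0]
wrist_force: [0.3, -0.7, -5.6]
width: 0.136
finger_force: 79.3
```

```bash
python3 cst.py
```

```text
t 29.15 case [-37.69 295.75 368.93] w [463.38 442.77 368.93] rv [-0.   -0.    0.01] F [ 0.34 -0.74 -5.59] width 0.13648977873859972 79.34772491455078 [-0.72  0.49 -0.12  1.62  0.06  1.04 -0.81]
peg [-37.75 295.81 205.93] ang -18.793728728929047 -83.41810047209422
```

Emit:
{"op": "apply_moves", "data": {
  "increments": [
    [[0, 0, 0.95], [0, 0, 0]],
    [[0, 0, 0.95], [0, 0, 0]],
    [[0, 0, 0.95], [0, 0, 0]],
    [[0, 0, 0.9], [0, 0, 0]],
    [[0, 0, 0.5], [0, 0, 0]],
    [[0, 0, 0.2], [0, 0, 0]],
    [[0, 0, 0.1], [0, 0, 0]],
    [[0, 0, 0.06], [0, 0, 0]],
    [[0, 0, 0.06], [0, 0, 0]],
    [[0, 0, 0], [0, 0, 0]]
  ]
}}

```text
time_s: 30.4
ee_pos: [464.8, 441.8, 253.8]
orientation: [0.0, 0.69, 0.723, 0.0]
wrist_force: [-0.3, 0.1, -3.8]
width: 0.136
finger_force: 79.3
```

```bash
python3 cst.py
```

```text
t 30.4 case [-36.3  294.69 253.77] w [464.8  441.76 253.77] rv [ 0. -0.  0.] F [-0.33  0.12 -3.78] width 0.13617014952148784 79.31123971939087 [-0.72  0.62 -0.11  1.69  0.08  0.83 -0.82]
peg [-36.25 294.74  90.77] ang -96.66196236067773 -72.52972352087401
```

Emit:
{"op": "apply_moves", "data": {
  "increments": [
    [[0, 0, 0.12], [0, 0, 0]],
    [[0, 0, 0.1], [0, 0, 0]],
    [[0, 0, 0.06], [0, 0, 0]],
    [[0, 0, 0.04], [0, 0, 0]],
    [[0, 0, 0.04], [0, 0, 0]],
    [[0, 0, 0.04], [0, 0, 0]],
    [[0, 0, 0], [0, 0, 0]],
    [[0, 0, 0], [0, 0, 0]],
    [[0, 0, 0], [0, 0, 0]],
    [[0, 0, 0], [0, 0, 0]]
  ]
}}

```text
time_s: 31.65
ee_pos: [464.9, 441.7, 244.4]
orientation: [0.0, 0.69, 0.723, 0.0]
wrist_force: [-1.8, -3.4, 5.6]
width: 0.13
finger_force: 80.3
```

```bash
python3 cst.py
```

```text
t 31.65 case [-36.21 294.63 244.44] w [464.89 441.71 244.44] rv [ 0. -0.  0.] F [-1.78 -3.37  5.63] width 0.12961743044086033 80.32415270805359 [-0.72  0.64 -0.11  1.69  0.09  0.82 -0.82]
peg [-36.13 294.66  81.44] ang -110.57134917167448 -71.9736169177755
```

Emit:
{"op": "apply_moves", "data": {
  "increments": [
    [[0, 0, 0], [0, 0, 0]],
    [[0, 0, -0.1], [0, 0, 0]],
    [[0, 0, -0.5], [0, 0, 0]],
    [[0, 0, -1], [0, 0, 0]],
    [[0, 0, -1], [0, 0, 0]],
    [[0, 0, -1], [0, 0, 0]],
    [[-0.5, 0.2, -0.8], [0, 0, 0]],
    [[-1, 0.5, -0.4], [0, 0, 0]],
    [[-1, 0.5, 0], [0, 0, 0]],
    [[-1, 0.5, 0], [0, 0, 0]]
  ],
  "grip": 1
}}

```text
time_s: 32.9
ee_pos: [512.2, 354.4, 364.3]
orientation: [0.0, 0.691, 0.723, 0.0]
wrist_force: [-0.3, 0.1, -0.3]
width: 0.996
finger_force: 0.0
```

```bash
python3 cst.py;python3 - <<'E'
from h import *
for n in(20,18): plan(c2w([97,0,385]),down(np.pi+CASE[2]),n)
E
```

```text
t 32.9 case [  7.33 205.37 364.3 ] w [512.22 354.39 364.3 ] rv [0. 0. 0.] F [-0.33  0.12 -0.26] width 0.996381061523602 0.0 [-0.58  0.46 -0.1   1.67  0.05  1.01 -0.64]
peg [  7.48 205.35 201.3 ] ang 4.027558067120432 11.35922863890494
20 rows [-0.47, -0.164, -0.041] [0.0, 0.0, -0.98]
18 rows [-0.523, -0.18, -0.046] [0.0, 0.001, -1.089]
```

Emit:
{"op": "apply_moves", "data": {
  "increments": [
    [[-0.45, -0.17, -0.04], [0, 0, -0.98]],
    [[-0.45, -0.17, -0.04], [0, 0, -0.98]],
    [[-0.45, -0.17, -0.04], [0, 0, -0.98]],
    [[-0.45, -0.17, -0.04], [0, 0, -0.98]],
    [[-0.45, -0.17, -0.04], [0, 0, -0.98]],
    [[-0.45, -0.17, -0.04], [0, 0, -0.98]],
    [[-0.45, -0.17, -0.04], [0, 0, -0.98]],
    [[-0.45, -0.17, -0.04], [0, 0, -0.98]],
    [[-0.45, -0.17, -0.04], [0, 0, -0.98]],
    [[-0.45, -0.17, -0.04], [0, 0, -0.98]]
  ]
}}

```text
time_s: 34.15
ee_pos: [516.1, 237.5, 374.0]
orientation: [0.0, 0.361, 0.933, -0.0]
wrist_force: [0.2, -0.2, -0.1]
width: 1.0
finger_force: 0.0
```

Emit:
{"op": "apply_moves", "data": {
  "increments": [
    [[-0.45, -0.17, -0.04], [0, 0, -0.98]],
    [[-0.45, -0.17, -0.04], [0, 0, -0.98]],
    [[-0.45, -0.17, -0.04], [0, 0, -0.98]],
    [[-0.45, -0.17, -0.04], [0, 0, -0.98]],
    [[-0.45, -0.17, -0.04], [0, 0, -0.98]],
    [[-0.45, -0.17, -0.04], [0, 0, -0.98]],
    [[-0.45, -0.17, -0.04], [0, 0, -0.98]],
    [[-0.45, -0.17, -0.04], [0, 0, -0.98]],
    [[-0.45, -0.17, -0.04], [0, 0, -0.98]],
    [[-0.45, -0.17, -0.04], [0, 0, -0.98]]
  ]
}}

```text
time_s: 35.4
ee_pos: [602.1, 157.7, 383.9]
orientation: [0.0, -0.023, 1.0, -0.0]
wrist_force: [0.7, -0.2, -0.5]
width: 1.0
finger_force: 0.0
```

```bash
sed -i 's#np.pi/2+CASE#np.pi+CASE#' cst.py; python3 cst.py; python3 - <<'E'
from h import *
import pickle
np.set_printoptions(precision=1,suppress=True)
st=observe();a=get_image("wrist");pickle.dump((st,a),open("w7.pkl","wb"))
C=cam("wrist",st)
# colour along a line through case y at x=97, z=116
for X in (88,97,106):
    P=np.array([c2w([X,y,116]) for y in range(-84,85,4)]);uv=proj(C,P).round().astype(int)
    print(X,[(y,*a[v,u].tolist()) if 0<=u<512 and 0<=v<384 else None for y,(u,v) in zip(range(-84,85,4),uv)])
E
```

```text
t 35.4 case [ 88.72   5.06 383.93] w [602.09 157.75 383.93] rv [-0.  0.  0.] F [ 0.72 -0.24 -0.5 ] width 1.0000526107480943 0.0 [-0.05  0.46 -0.33  1.65  0.17  1.06  1.18]
peg [ 88.75   4.93 220.93] ang 35.17444498979937 90.0
88 [(-84, 222, 207, 176), (-80, 221, 205, 175), (-76, 221, 205, 173), (-72, 121, 102, 79), (-68, 122, 105, 81), (-64, 124, 105, 80), (-60, 123, 104, 78), (-56, 123, 105, 81), (-52, 121, 104, 82), (-48, 123, 104, 81), (-44, 113, 99, 77), (-40, 111, 97, 78), (-36, 114, 99, 80), (-32, 110, 98, 78), (-28, 172, 143, 103), (-24, 173, 144, 105), (-20, 175, 145, 106), (-16, 175, 146, 106), (-12, 175, 145, 107), (-8, 176, 147, 108), (-4, 178, 147, 109), (0, 176, 146, 107), (4, 173, 144, 104), (8, 174, 144, 105), (12, 173, 143, 104), (16, 173, 145, 104), (20, 172, 143, 104), (24, 168, 138, 100), (28, 168, 138, 98), (32, 131, 110, 81), (36, 131, 113, 86), (40, 133, 113, 87), (44, 132, 112, 83), (48, 134, 114, 88), (52, 132, 111, 85), (56, 106, 90, 71), (60, 103, 88, 69), (64, 103, 86, 67), (68, 102, 88, 67), (72, 100, 86, 65), (76, 98, 86, 64), (80, 210, 195, 167), (84, 21
[... 1099 characters left out ...]
81), (-48, 129, 111, 85), (-44, 128, 111, 83), (-40, 130, 112, 85), (-36, 127, 107, 81), (-32, 130, 112, 86), (-28, 178, 149, 109), (-24, 178, 149, 109), (-20, 175, 145, 107), (-16, 171, 142, 104), (-12, 173, 144, 103), (-8, 173, 144, 105), (-4, 176, 146, 107), (0, 173, 143, 104), (4, 173, 144, 104), (8, 170, 140, 102), (12, 167, 136, 97), (16, 165, 136, 96), (20, 163, 134, 95), (24, 166, 136, 98), (28, 153, 126, 87), (32, 132, 113, 85), (36, 130, 112, 84), (40, 129, 110, 83), (44, 128, 112, 84), (48, 127, 109, 81), (52, 129, 111, 84), (56, 128, 111, 83), (60, 130, 110, 83), (64, 129, 110, 82), (68, 108, 93, 70), (72, 112, 94, 71), (76, 108, 93, 70), (80, 217, 202, 173), (84, 220, 206, 174)]
```

Emit:
{"op": "apply_moves", "data": {
  "increments": [
    [[-0.1, -0.04, 0.5], [0, 0, 0]],
    [[-0.1, -0.04, 0.9], [0, 0, 0]],
    [[-0.08, -0.04, 0.9], [0, 0, 0]],
    [[0, 0, 0.7], [0, 0, 0]],
    [[0, 0, 0.2], [0, 0, 0]],
    [[0, 0, 0], [0, 0, 0]],
    [[0, 0, 0], [0, 0, 0]],
    [[0, 0, 0], [0, 0, 0]],
    [[0, 0, 0], [0, 0, 0]],
    [[0, 0, 0], [0, 0, 0]]
  ]
}}

```text
time_s: 36.7
ee_pos: [608.8, 156.7, 303.7]
orientation: [0.0, -0.022, 1.0, 0.0]
wrist_force: [0.3, 0.4, -0.2]
width: 0.999
finger_force: 0.0
```

```bash
python3 cst.py; python3 - <<'E'
from h import *
import pickle
st=observe();a=get_image("wrist");C=cam("wrist",st)
for y in (-20,0,20):
    P=np.array([c2w([x,y,116]) for x in range(68,128,2)]);uv=proj(C,P).round().astype(int)
    print(y,[(x,int(a[v,u].sum())) for x,(u,v) in zip(range(68,128,2),uv)])
for x in (90,104):
    r=list(range(-48,-16,2))+list(range(16,48,2));P=np.array([c2w([x,y,116]) for y in r]);uv=proj(C,P).round().astype(int)
    print(x,[(y,int(a[v,u].sum())) for y,(u,v) in zip(r,uv)])
E
```

```text
t 36.7 case [ 95.41   3.69 303.67] w [608.83 156.67 303.67] rv [0. 0. 0.] F [ 0.35  0.36 -0.16] width 0.9994520525183239 0.0 [-0.07  0.56 -0.31  1.69  0.2   0.92  1.16]
peg [ 95.46   3.71 140.67] ang 64.4309953442578 90.0
-20 [(68, 307), (70, 288), (72, 561), (74, 566), (76, 200), (78, 209), (80, 388), (82, 390), (84, 388), (86, 392), (88, 389), (90, 390), (92, 391), (94, 387), (96, 397), (98, 391), (100, 389), (102, 397), (104, 396), (106, 391), (108, 394), (110, 392), (112, 394), (114, 395), (116, 424), (118, 305), (120, 299), (122, 428), (124, 561), (126, 458)]
0 [(68, 299), (70, 293), (72, 563), (74, 570), (76, 209), (78, 210), (80, 395), (82, 396), (84, 397), (86, 393), (88, 397), (90, 396), (92, 395), (94, 389), (96, 385), (98, 382), (100, 382), (102, 381), (104, 377), (106, 381), (108, 383), (110, 386), (112, 384), (114, 387), (116, 400), (118, 306), (120, 308), (122, 434), (124, 555), (126, 435)]
20 [(68, 302), (70, 282), (72, 564), (74, 572), (76, 205), (78, 211), (80, 382), (82, 385), (84, 392), (86, 389), (88, 390), (90, 385), (92, 384), (94, 370), (96, 375), (98, 364), (1
[... 210 characters left out ...]
, 296), (-40, 289), (-38, 295), (-36, 303), (-34, 301), (-32, 297), (-30, 336), (-28, 393), (-26, 392), (-24, 396), (-22, 392), (-20, 390), (-18, 392), (16, 385), (18, 385), (20, 385), (22, 383), (24, 375), (26, 374), (28, 345), (30, 304), (32, 298), (34, 293), (36, 309), (38, 307), (40, 304), (42, 304), (44, 301), (46, 306)]
104 [(-48, 122), (-46, 274), (-44, 275), (-42, 263), (-40, 265), (-38, 273), (-36, 282), (-34, 291), (-32, 292), (-30, 329), (-28, 396), (-26, 391), (-24, 392), (-22, 398), (-20, 396), (-18, 399), (16, 363), (18, 370), (20, 363), (22, 372), (24, 364), (26, 377), (28, 362), (30, 291), (32, 292), (34, 293), (36, 288), (38, 291), (40, 290), (42, 281), (44, 287), (46, 280)]
```

Emit:
{"op": "apply_moves", "data": {
  "increments": [
    [[-0.05, -0.08, 0.0], [0, 0, 0]],
    [[-0.05, -0.09, 0.2], [0, 0, 0]],
    [[0, 0, 0.5], [0, 0, 0]],
    [[0, 0, 0.5], [0, 0, 0]],
    [[0, 0, 0.5], [0, 0, 0]],
    [[0, 0, 0.45], [0, 0, 0]],
    [[0, 0, 0.25], [0, 0, 0]],
    [[0, 0, 0], [0, 0, 0]],
    [[0, 0, 0], [0, 0, 0]],
    [[0, 0, 0], [0, 0, 0]]
  ],
  "force": 35
}}

```text
time_s: 38.0
ee_pos: [611.7, 152.6, 244.0]
orientation: [0.001, -0.022, 1.0, 0.0]
wrist_force: [0.6, -0.4, -0.1]
width: 0.997
finger_force: 0.0
```

Emit:
{"op": "apply_moves", "data": {
  "increments": [
    [[0, 0, 0], [0, 0, 0]],
    [[0, 0, 0], [0, 0, 0]],
    [[0, 0, 0], [0, 0, 0]],
    [[0, 0, 0], [0, 0, 0]],
    [[0, 0, -0.2], [0, 0, 0]],
    [[0, 0, -0.6], [0, 0, 0]],
    [[0, 0, -1], [0, 0, 0]],
    [[0, 0, -1], [0, 0, 0]],
    [[0, 0, -1], [0, 0, 0]],
    [[0, 0, -1], [0, 0, 0]]
  ],
  "grip": 0
}}

```text
time_s: 39.25
ee_pos: [611.3, 152.8, 365.2]
orientation: [0.0, -0.022, 1.0, 0.0]
wrist_force: [-0.4, 0.7, -0.6]
width: 0.695
finger_force: 38.2
```

```bash
python3 cst.py
```

```text
t 39.25 case [ 97.72  -0.32 365.17] w [611.32 152.76 365.17] rv [0. 0. 0.] F [-0.35  0.68 -0.59] width 0.69521386123298 38.23257923126221 [-0.05  0.49 -0.33  1.64  0.18  1.04  1.19]
peg [ 97.82  -0.25 202.17] ang 42.3876846642071 90.0
```

```bash
python3 - <<'E'
from h import *
a=get_image("scene");b=get_image("side")
A=cv2.resize(a[245:315,290:360,::-1],(400,400),interpolation=cv2.INTER_CUBIC)
B=cv2.resize(b[135:205,310:380,::-1],(400,400),interpolation=cv2.INTER_CUBIC)
cv2.imwrite("pics/rack.png",np.hstack([A,B]))
for u in (-1,):
    S=cam("scene");D=cam("side");print(proj(S,[420,-321,0]),proj(D,[420,-321,0]))
E
```

```text
[[323.4997733  292.73363024]] [[343.64327862 175.86596721]]
```

View pics/rack.png

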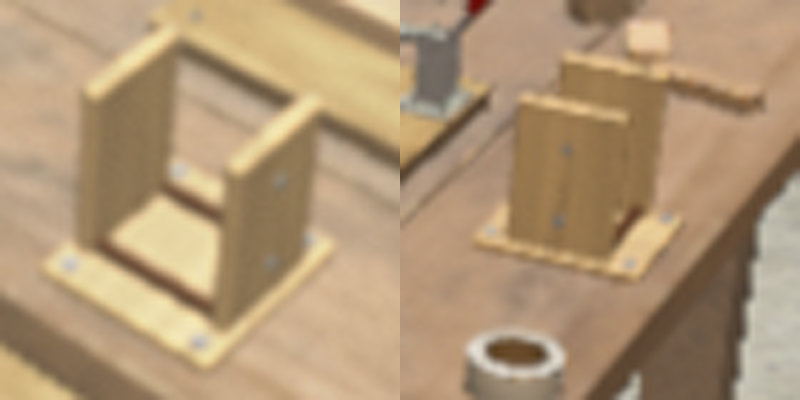

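```bash
python3 - <<'E'
from h import *
from scipy.optimize import least_squares
np.set_printoptions(precision=2,suppress=True)
S=cam("scene");D=cam("side");k=400/70
s=lambda x,y:np.array([290-.5+x/k,245-.5+y/k]);d=lambda x,y:np.array([310-.5+(x-400)/k,135-.5+y/k])
T=[(S,s(45,265),(-55,49,8)),(S,s(206,357),(-55,-49,8)),(S,s(333,240),(55,-49,8)),(S,s(82,92),(-35,45,108)),(S,s(178,35),(35,35,108)),(S,s(225,168),(-35,-35,108)),(S,s(243,178),(-35,-45,108)),(S,s(320,98),(35,-45,108)),
(D,d(520,100),(35,45,108)),(D,d(630,122),(-35,45,108)),(D,d(475,240),(55,49,8)),(D,d(635,272),(-55,49,8)),(D,d(683,215),(-55,-49,8))]
def res(q,T): return np.concatenate([proj(C,c2w(p,q))[0]-u for C,u,p in T])
for n,t in(("both",T),("scene",T[:8]),("side",T[8:])):
    f=least_squares(res,[420,-320,0],args=(t,),loss="soft_l1");print(n,f.x,np.degrees(f.x[2]));print(res(f.x,t).reshape(-1,2).tolist()) if n=="both" else 0
E
```

```text
both [ 425.   -313.61    0.03] 1.8102181398534707
[[-0.7856412852512449, -0.37063266422040897], [0.5992431076807065, 0.9703086226039659], [0.553632086778407, -0.21714177930005008], [-0.42639068600459495, -1.4022649300740682], [0.8756084018177148, -1.7790115917784988], [-0.2901276554072183, -1.642156964231276], [-0.11505532317852385, -1.6662577675043622], [1.0979842669885898, -0.7494246018191006], [0.6753679215731268, -0.3699006710368451], [0.5683237093543312, -0.40307125138264155], [0.562930080227602, -0.2782370754628687], [1.8179442721283863, 0.6743172618514564], [1.2106269975502642, 0.3978504627042412]]
scene [ 421.45 -315.19    0.05] 2.6916832295106143
side [ 428.4  -311.87    0.05] 2.976649311787279
```

Emit:
{"op": "apply_moves", "data": {
  "increments": [
    [[0, -0.2, -0.8], [0, 0, 0]],
    [[0.2, -0.95, 0], [0, 0, 0]],
    [[0.2, -0.95, 0], [0, 0, 0]],
    [[0.2, -0.95, 0], [0, 0, 0]],
    [[0.2, -0.95, 0], [0, 0, 0]],
    [[0.2, -0.95, 0], [0, 0, 0]],
    [[0.6, -0.95, 0], [0, 0, 0]],
    [[0.6, -0.95, 0], [0, 0, 0]],
    [[0.6, -0.95, 0], [0, 0, 0]],
    [[0.6, -0.95, 0], [0, 0, 0]]
  ]
}}

```text
time_s: 40.6
ee_pos: [535.4, -70.9, 383.6]
orientation: [-0.0, -0.022, 1.0, 0.0]
wrist_force: [-0.1, -0.8, -0.6]
width: 0.7
finger_force: 38.3
```

Emit:
{"op": "apply_moves", "data": {
  "increments": [
    [[0.95, -0.95, 0.5], [0, 0, 0]],
    [[0.95, -0.95, 0.9], [0, 0, 0]],
    [[0, 0, 0.95], [0, 0, 0]],
    [[0, 0, 0.95], [0, 0, 0]],
    [[0, 0, 0.95], [0, 0, 0]],
    [[0, 0, 0.8], [0, 0, 0]],
    [[0, 0, 0.4], [0, 0, 0]],
    [[0, 0, 0.1], [0, 0, 0]],
    [[0, 0, 0], [0, 0, 0]],
    [[0, 0, 0], [0, 0, 0]]
  ]
}}

```text
time_s: 41.85
ee_pos: [491.1, -119.4, 245.4]
orientation: [0.001, -0.022, 1.0, -0.0]
wrist_force: [0.2, -0.3, -0.4]
width: 0.701
finger_force: 38.3
```

```bash
python3 cst.py
```

```text
t 41.85 case [ -33.97 -267.09  245.42] w [ 491.14 -119.39  245.42] rv [-0.  0.  0.] F [ 0.18 -0.33 -0.42] width 0.7010345189703224 38.27552855014801 [ 0.37  0.45 -0.22  2.03  0.16  0.67  1.66]
peg [ -33.77 -267.15   82.42] ang -110.42636596177974 -62.721285578520614
```

Emit:
{"op": "apply_moves", "data": {
  "increments": [
    [[0, 0, 0.1], [0, 0, 0]],
    [[0, 0, 0.1], [0, 0, 0]],
    [[0, 0, 0.06], [0, 0, 0]],
    [[0, 0, 0.04], [0, 0, 0]],
    [[0, 0, 0.03], [0, 0, 0]],
    [[0, 0, 0.03], [0, 0, 0]],
    [[0, 0, 0], [0, 0, 0]],
    [[0, 0, 0], [0, 0, 0]],
    [[0, 0, 0], [0, 0, 0]],
    [[0, 0, 0], [0, 0, 0]]
  ]
}}

```text
time_s: 43.1
ee_pos: [491.5, -119.6, 237.3]
orientation: [0.001, -0.022, 1.0, -0.001]
wrist_force: [-3.3, -0.7, 13.7]
width: 0.695
finger_force: 35.6
```

```bash
python3 cst.py
```

```text
t 43.1 case [ -33.66 -267.32  237.3 ] w [ 491.47 -119.61  237.3 ] rv [-0.  0.  0.] F [-3.28 -0.72 13.71] width 0.6947328639023911 35.631778836250305 [ 0.37  0.47 -0.22  2.04  0.16  0.65  1.66]
peg [ -33.37 -267.5    74.3 ] ang -121.80909160137887 -61.43388140852624
```

Emit:
{"op": "apply_moves", "data": {
  "increments": [
    [[0, 0, -0.05], [0, 0, 0]],
    [[0, 0, 0], [0, 0, 0]],
    [[0, 0, -0.1], [0, 0, 0]],
    [[0, 0, -0.6], [0, 0, 0]],
    [[0, 0, -0.9], [0, 0, 0]],
    [[0, 0, -0.9], [0, 0, 0]],
    [[0, 0, -0.3], [0, 0, 0.8]],
    [[0, 0, 0], [0, 0, 1]],
    [[0, 0, 0], [0, 0, 1]],
    [[0, 0, 0], [0, 0, 1]]
  ],
  "grip": 1
}}

```text
time_s: 44.35
ee_pos: [490.9, -119.3, 308.0]
orientation: [0.0, 0.131, 0.991, 0.0]
wrist_force: [-0.3, -0.5, -0.4]
width: 1.005
finger_force: 0.0
```

Emit:
{"op": "apply_moves", "data": {
  "increments": [
    [[0, 0, 0], [0, 0, 1]],
    [[0, 0, 0], [0, 0, 1]],
    [[0, 0, 0], [0, 0, 1]],
    [[0, 0, 0], [0, 0, 1]],
    [[0, 0, 0], [0, 0, 1]],
    [[0, 0, 0], [0, 0, 1]],
    [[0, 0, 0], [0, 0, 1]],
    [[0, 0, 0], [0, 0, 1]],
    [[0, 0, 0], [0, 0, 1]],
    [[0, 0, 0], [0, 0, 1]]
  ]
}}

```text
time_s: 45.6
ee_pos: [490.9, -119.2, 307.9]
orientation: [0.0, 0.507, 0.862, 0.0]
wrist_force: [0.7, -0.2, -0.1]
width: 1.003
finger_force: 0.0
```

```bash
sed -i 's#np.pi+CASE#np.pi/2+CASE#' cst.py; python3 cst.py; python3 - <<'E'
from h import *
plan([491.3,-119.6,300],down(np.pi/2+CASE[2]),6)
E
```

```text
t 45.6 case [ -34.21 -266.87  307.91] w [ 490.9  -119.18  307.91] rv [0.   0.   0.47] F [ 0.71 -0.21 -0.12] width 1.002899530072298 0.0 [ 0.2   0.34 -0.02  2.01  0.01  0.79  0.69]
peg [ -34.05 -266.83  144.91] ang -34.30229730424374 -63.6476047757649
6 rows [-0.003, 0.002, 0.053] [0.002, 0.0, 0.97]
```

Emit:
{"op": "apply_moves", "data": {
  "increments": [
    [[0, 0, 0], [0, 0, 1]],
    [[0, 0, 0], [0, 0, 1]],
    [[0, 0, 0], [0, 0, 1]],
    [[0, 0, 0], [0, 0, 1]],
    [[0, 0, 0], [0, 0, 1]],
    [[0, 0, 0.4], [0, 0, 0.83]],
    [[0, 0, 0.8], [0, 0, 0]],
    [[0, 0, 0.8], [0, 0, 0]],
    [[0, 0, 0.6], [0, 0, 0]],
    [[0, 0, 0.18], [0, 0, 0]]
  ]
}}

```text
time_s: 46.85
ee_pos: [490.6, -119.2, 237.0]
orientation: [-0.001, 0.691, 0.723, -0.0]
wrist_force: [-0.2, -0.2, -0.0]
width: 0.998
finger_force: 0.0
```

Emit:
{"op": "apply_moves", "data": {
  "increments": [
    [[0, 0, 0], [0, 0, 0]],
    [[0, 0, 0], [0, 0, 0]],
    [[0, 0, 0], [0, 0, 0]],
    [[0, 0, 0], [0, 0, 0]],
    [[0, 0, 0], [0, 0, 0]],
    [[0, 0, -0.3], [0, 0, 0]],
    [[0, 0, -0.9], [0, 0, 0]],
    [[0, 0, -0.9], [0, 0, 0]],
    [[0, 0, -0.9], [0, 0, 0]],
    [[0, 0, -0.9], [0, 0, 0]]
  ],
  "grip": 0
}}

```text
time_s: 48.1
ee_pos: [490.4, -119.2, 335.7]
orientation: [-0.0, 0.691, 0.723, -0.0]
wrist_force: [-1.2, -0.6, -1.4]
width: 0.442
finger_force: 39.8
```

```bash
python3 cst.py; python3 - <<'E'
from h import *
for n in(10,12,14):plan([425,-313.5,375],down(np.pi/2+np.radians(2.3)),n)
E
```

```text
t 48.1 case [ -34.68 -266.9   335.72] w [ 490.43 -119.23  335.72] rv [-0. -0.  0.] F [-1.18 -0.65 -1.35] width 0.442048190562766 39.84744608402252 [ 0.12  0.3   0.08  1.99 -0.03  0.86  0.26]
peg [ -34.77 -266.87  172.72] ang -24.100822312448653 -66.19461965440163
10 rows [-0.765, -0.294, -0.157] [-0.001, -0.0, 0.005]
12 rows [-0.638, -0.245, -0.131] [-0.001, -0.0, 0.004]
14 rows [-0.547, -0.21, -0.112] [-0.0, -0.0, 0.004]
```

Emit:
{"op": "apply_moves", "data": {
  "increments": [
    [[-0.4, -0.15, -0.8], [0, 0, 0]],
    [[-0.8, -0.3, -0.5], [0, 0, 0]],
    [[-0.85, -0.33, -0.2], [0, 0, 0]],
    [[-0.85, -0.33, 0], [0, 0, 0]],
    [[-0.85, -0.33, 0], [0, 0, 0]],
    [[-0.85, -0.33, 0], [0, 0, 0]],
    [[-0.85, -0.33, 0], [0, 0, 0]],
    [[-0.85, -0.33, 0], [0, 0, 0]],
    [[-0.85, -0.33, 0], [0, 0, 0]],
    [[-0.5, -0.15, 0], [0, 0, 0]]
  ]
}}

```text
time_s: 49.35
ee_pos: [425.8, -314.6, 372.5]
orientation: [-0.0, 0.692, 0.722, -0.0]
wrist_force: [-0.1, 0.1, -0.9]
width: 0.442
finger_force: 39.9
```

```bash
python3 cst.py; python3 - <<'E'
from h import *
import pickle
np.set_printoptions(precision=1,suppress=True)
st=observe();a=get_image("wrist");pickle.dump((st,a),open("w8.pkl","wb"))
C=cam("wrist",st);q=[425,-313.5,np.radians(2.3)]
P=[(x,y,108) for y in (45,35,-35,-45) for x in(-35,35)]+[(x,y,8) for x in (-55,55) for y in (49,-49)]
uv=proj(C,np.array([c2w(p,q) for p in P]));print(uv)
b=a.copy()
for u in uv:
    if abs(u).max()<2000: cv2.circle(b,tuple(int(v) for v in u.round()),1,(255,0,0),-1)
cv2.imwrite("pics/w8.png",cv2.resize(b[:,60:460,::-1],(800,768))[84:684])
E
```

```text
t 49.35 case [-107.65 -459.31  372.46] w [ 425.75 -314.6   372.46] rv [-0. -0. -0.] F [-0.14  0.06 -0.93] width 0.4420039772194037 39.866498708724976 [ 0.42  0.29  0.2   1.9  -0.07  0.95  0.69]
peg [-107.74 -459.31  209.46] ang -43.26694451783279 -90.0
[[217.8 141.5]
 [298.3 141.7]
 [218.3 152.9]
 [297.8 153.1]
 [221.  226.1]
 [294.5 226.3]
 [221.4 235.7]
 [294.  235.9]
 [212.9 129.1]
 [216.1 204.5]
 [302.6 129.3]
 [298.9 204.7]]
```

View pics/w8.png

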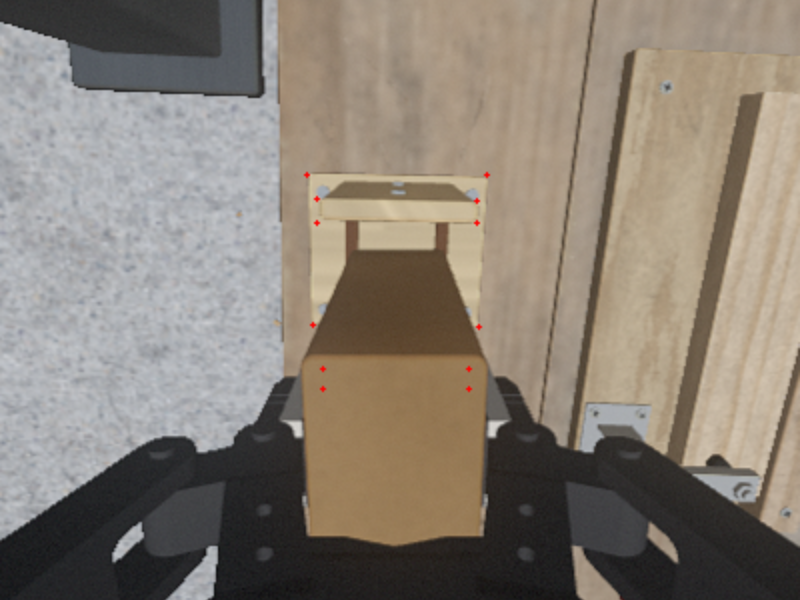

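Emit:
{"op": "apply_moves", "data": {
  "increments": [
    [[0.04, 0.02, 0.1], [0, 0, 0]],
    [[0.04, 0.02, 0.2], [0, 0, 0]],
    [[0, 0, 0.3], [0, 0, 0]],
    [[0, 0, 0.1], [0, 0, 0]],
    [[0, 0, 0], [0, 0, 0]],
    [[0, 0, 0], [0, 0, 0]],
    [[0, 0, 0], [0, 0, 0]],
    [[0, 0, 0], [0, 0, 0]],
    [[0, 0, 0], [0, 0, 0]],
    [[0, 0, 0], [0, 0, 0]]
  ]
}}

```text
time_s: 50.65
ee_pos: [427.5, -311.5, 355.0]
orientation: [0.0, 0.691, 0.723, 0.0]
wrist_force: [0.4, 0.8, -1.5]
width: 0.439
finger_force: 39.9
```

```bash
python3 cst.py
```

```text
t 50.65 case [-105.81 -456.34  354.98] w [ 427.46 -311.55  354.98] rv [0. 0. 0.] F [ 0.38  0.76 -1.49] width 0.4388847573494129 39.866108894348145 [ 0.42  0.31  0.19  1.92 -0.07  0.91  0.69]
peg [-105.8  -456.34  191.98] ang -47.49236810558547 -90.0
```

Emit:
{"op": "apply_moves", "data": {
  "increments": [
    [[-0.05, -0.03, 0], [0, 0, 0]],
    [[0, 0, 0], [0, 0, 0]],
    [[0, 0, 0.2], [0, 0, 0]],
    [[0, 0, 0.4], [0, 0, 0]],
    [[0, 0, 0.4], [0, 0, 0]],
    [[0, 0, 0.4], [0, 0, 0]],
    [[0, 0, 0.4], [0, 0, 0]],
    [[0, 0, 0.4], [0, 0, 0]],
    [[0, 0, 0.2], [0, 0, 0]],
    [[0, 0, 0], [0, 0, 0]]
  ]
}}

```text
time_s: 51.9
ee_pos: [426.7, -312.7, 294.5]
orientation: [-0.0, 0.691, 0.723, -0.0]
wrist_force: [-0.7, 0.9, -0.4]
width: 0.441
finger_force: 39.9
```

```bash
python3 cst.py
```

```text
t 51.9 case [-106.67 -457.49  294.47] w [ 426.65 -312.74  294.47] rv [-0. -0.  0.] F [-0.7   0.89 -0.42] width 0.44050993742221645 39.86573874950409 [ 0.43  0.4   0.18  1.96 -0.1   0.79  0.71]
peg [-106.79 -457.41  131.47] ang -71.14460070228756 -90.0
```

Emit:
{"op": "apply_moves", "data": {
  "increments": [
    [[0, 0, 0.4], [0, 0, 0]],
    [[0, 0, 0.5], [0, 0, 0]],
    [[0, 0, 0.5], [0, 0, 0]],
    [[0, 0, 0.35], [0, 0, 0]],
    [[0, 0, 0.1], [0, 0, 0]],
    [[0, 0, 0.06], [0, 0, 0]],
    [[0, 0, 0.04], [0, 0, 0]],
    [[0, 0, 0], [0, 0, 0]],
    [[0, 0, 0], [0, 0, 0]],
    [[0, 0, 0], [0, 0, 0]]
  ]
}}

```text
time_s: 53.15
ee_pos: [426.8, -312.8, 246.3]
orientation: [0.0, 0.691, 0.723, 0.0]
wrist_force: [-0.5, -0.2, -0.7]
width: 0.44
finger_force: 39.9
```

```bash
python3 cst.py
```

```text
t 53.15 case [-106.51 -457.58  246.34] w [ 426.82 -312.82  246.34] rv [0. 0. 0.] F [-0.5  -0.17 -0.7 ] width 0.43975203142415387 39.87374424934387 [ 0.45  0.48  0.16  1.99 -0.12  0.69  0.73]
peg [-106.47 -457.6    83.34] ang -96.25062024006829 -90.0
```

Emit:
{"op": "apply_moves", "data": {
  "increments": [
    [[0, 0, 0.04], [0, 0, 0]],
    [[0, 0, 0.04], [0, 0, 0]],
    [[0, 0, 0.03], [0, 0, 0]],
    [[0, 0, 0.02], [0, 0, 0]],
    [[0, 0, 0], [0, 0, 0]],
    [[0, 0, 0], [0, 0, 0]],
    [[0, 0, 0], [0, 0, 0]],
    [[0, 0, 0], [0, 0, 0]],
    [[0, 0, 0], [0, 0, 0]],
    [[0, 0, 0], [0, 0, 0]]
  ]
}}

```text
time_s: 54.4
ee_pos: [427.4, -313.0, 245.7]
orientation: [0.001, 0.691, 0.723, 0.001]
wrist_force: [-3.4, 4.7, 23.3]
width: 0.442
finger_force: 42.0
```

```bash
python3 cst.py
```

```text
t 54.4 case [-105.9  -457.78  245.69] w [ 427.44 -312.99  245.69] rv [0. 0. 0.] F [-3.41  4.73 23.31] width 0.4423644294192168 41.99222445487976 [ 0.45  0.48  0.16  1.99 -0.12  0.68  0.73]
peg [-105.58 -457.84   82.69] ang -96.64862808761937 -90.0
```

Emit:
{"op": "apply_moves", "data": {
  "increments": [
    [[0, 0, -0.04], [0, 0, 0]],
    [[0, 0, -0.02], [0, 0, 0]],
    [[0, 0, 0], [0, 0, 0]],
    [[0, 0, 0], [0, 0, 0]],
    [[0, 0, -0.2], [0, 0, 0]],
    [[0, 0, -0.6], [0, 0, 0]],
    [[0, 0, -0.9], [0, 0, 0]],
    [[0, 0, -0.9], [0, 0, 0]],
    [[0, 0, -0.9], [0, 0, 0]],
    [[0, 0, -0.9], [0, 0, 0]]
  ],
  "grip": 1
}}

```text
time_s: 55.65
ee_pos: [426.7, -312.9, 356.4]
orientation: [0.001, 0.691, 0.723, 0.0]
wrist_force: [0.7, -0.1, -0.0]
width: 1.001
finger_force: 0.0
```

```bash
python3 cst.py; python3 - <<'E'
from h import *
import pickle
np.set_printoptions(precision=1,suppress=True)
st=observe();a=get_image("wrist");C=cam("wrist",st);q=[426.3,-313,np.radians(2.2)]
# block top profile at z=118
for y in(0,-15):
    r=list(range(-50,51,3));uv=proj(C,np.array([c2w([x,y,118],q) for x in r])).round().astype(int);print(y,[(x,*a[v,u].tolist()) for x,(u,v) in zip(r,uv)])
r=list(range(-46,47,3));uv=proj(C,np.array([c2w([0,y,118],q) for y in r])).round().astype(int);print([(y,*a[v,u].tolist()) for y,(u,v) in zip(r,uv) if 0<=v<384])
E
```

```text
t 55.65 case [-106.58 -457.62  356.4 ] w [ 426.74 -312.86  356.4 ] rv [0. 0. 0.] F [ 0.68 -0.13 -0.01] width 1.0009440447467792 0.0 [ 0.42  0.31  0.19  1.92 -0.07  0.92  0.69]
peg [-106.41 -457.73  193.4 ] ang -47.24030611332394 -90.0
0 [(-50, 114, 102, 84), (-47, 156, 137, 117), (-44, 152, 131, 111), (-41, 157, 136, 115), (-38, 169, 152, 122), (-35, 177, 165, 144), (-32, 155, 161, 169), (-29, 181, 166, 136), (-26, 180, 165, 136), (-23, 105, 90, 67), (-20, 108, 93, 71), (-17, 153, 126, 86), (-14, 148, 120, 86), (-11, 148, 120, 86), (-8, 147, 120, 85), (-5, 147, 119, 85), (-2, 146, 120, 82), (1, 146, 119, 84), (4, 144, 117, 81), (7, 145, 117, 85), (10, 145, 117, 85), (13, 145, 120, 85), (16, 145, 117, 82), (19, 135, 108, 73), (22, 172, 156, 128), (25, 183, 168, 137), (28, 156, 160, 169), (31, 158, 159, 159), (34, 184, 171, 135), (37, 164, 147, 127), (40, 157, 140, 121), (43, 155, 140, 122), (46, 148, 133, 116), (49, 155, 141, 124)]
-15 [(-50, 160, 143, 120), (-47, 157, 138, 119), (-44, 160, 140, 119), (-41, 160, 141, 123), (-38, 164, 146, 125), (-35, 159, 141, 121), (-32, 158, 138, 11
[... 486 characters left out ...]
, (43, 156, 141, 123), (46, 147, 129, 112), (49, 153, 137, 120)]
[(-46, 156, 137, 115), (-43, 155, 135, 114), (-40, 158, 139, 116), (-37, 192, 177, 148), (-34, 189, 174, 144), (-31, 194, 179, 145), (-28, 156, 124, 83), (-25, 147, 120, 85), (-22, 147, 121, 86), (-19, 148, 122, 89), (-16, 147, 119, 85), (-13, 147, 121, 88), (-10, 147, 118, 84), (-7, 148, 121, 87), (-4, 147, 119, 86), (-1, 145, 118, 83), (2, 144, 117, 82), (5, 144, 115, 84), (8, 146, 118, 84), (11, 143, 116, 81), (14, 142, 115, 80), (17, 142, 115, 81), (20, 143, 115, 81), (23, 139, 113, 79), (26, 141, 115, 81), (29, 141, 114, 79), (32, 87, 68, 45), (35, 83, 64, 44), (38, 207, 186, 145), (41, 193, 178, 147), (44, 190, 176, 145)]
```

```bash
python3 -c "
from rig import *
print(close_job())"
```

```text
the job is handed in; nothing more can be done
None
```

The job is handed in at about 56 s of the 72 s limit. The wheels were left at 2, 4, 3, with 2 and 4 confirmed in pictures and 3 judged from the arm's position and the cover coming free. The cover was set down on the bench, judged by contact force. The block was stood on the bare bench, then stood upright in the rack bay, confirmed by a final camera check. I did not re-check the other objects on the bench.

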